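# Hang a copper busbar link on the dipping rack

## Robot

A 6-joint arm with a two-finger parallel gripper is mounted at the origin on the work surface. World frame = base frame: x ahead of the robot, y to its left, z up, the work surface at z = 0. Lengths are in mm, angles in rad, forces in N, time in s.
With the tool pointing down it reaches from about 350 to 875 mm from the base axis. Payload 4.2 kg.
Tool frame: the origin (TCP) lies at the very end of the fingers, on their centre line; the grasp point (between the pads) lies 19 mm behind it (arm.grip_point_offset is the distance from the TCP to the grasp point, in mm); z points along the fingers, y is the direction in which the jaws open and shut (so a half turn about z gives the same grasp; the last joint's range is limited). The gripper opens to 85 mm and grips with 20 to 120 N. Pads are 22 mm wide; open, the fingers measure 114 mm over their backs; the gripper's body (76 mm by 85 mm) begins 54 mm behind the grasp point. The pads swing forward as they close: fully open they stand 13 mm farther back than shut.
Start: joints at [1.472, 0.385, 0.008, 0, -1.194, -0.259], TCP at [218.851, 585.409, 231.312] pointing down, gripper open.
Joint ranges: [-3.14, 3.14], [-1.21, 2.06], [-1.07, 1.41], [-3.16, 2.05], [-2.99, -0.16], [-3.1, 3.1]. Speed limits (rad/s): [2.79, 2.79, 3.14, 3.14, 3.14, 3.14].

## Interface

Orientations are given as a unit quaternion [x, y, z, w].
In Python, from bench import arm gives the robot as it stands.
- The arm moves only by the tool drive_tool, never from a script. Its argument "steps" is a list of rows, each a list of 5 numbers: the shift along the tool's x, y, z in m, then the turn about the tool's z in degrees, then the finger opening in m, from 0 to 0.0854. A call has 1 to 20 rows; each row shifts and turns the commanded pose from where the row before left it, along the tool's axes as they then stand; what a row does not reach is not made up. A row lasts 1/10 s, in which the tool goes at most 50 mm and 8.59 degrees, less where a joint would pass 70% of its speed; a pose out of reach is approached as far as the arm can. A call is refused whole if a number of a shift passes 0.05 or a number of a turn 8.59, either way. A call with a gripper value outside its range is refused whole. The fingers move at their own pace and stop on an object; the grip force is fixed at half the most. Time passes only in rows, so rows that do not move let the fingers close. It gives the time, the measured TCP pose, the force and the opening at its end, in the units of the state.
- arm.read_state(): the state, without advancing time (a new reading comes with each control period).
- arm.get_image(name): name is "side" or "top"; returns (picture, depth): 400x640x3 uint8, blue, green, red; 400x640 float32, mm along the optical axis (not along the pixel's ray), 0 where there is no reading.
- arm.camera_params(name): a dict with "K" (3x3 intrinsics, pixels), "dist" ([k1, k2, p1, p2, k3] as OpenCV has them; the pictures are not rectified), "world_to_cam" (4x4, takes a point from world to camera coordinates). Camera axes: x right, y up, looking along -z (the intrinsics and any distortion apply to the point x, -y, -z); pixel columns grow to the right and rows downward; lengths in mm; the calibration is good to about 2 mm. A picture is of the moment at which its call begins. camera_params takes no time and is no camera call.
- arm.job_done(): hands the job in, once; it reports no verdict.
The state is a dict: "clock": time; "joints": joint angles; "joint_vel": joint speeds; "joint_efforts": joint torques, N m; "position": TCP position; "ee_rot": TCP orientation; "contact_force": force on the tool from outside, world axes, zero at the start; "wrist_torque": the same for the moment, N m; "gripper_width": finger opening in mm.
Only numpy, scipy, OpenCV 4.12 (cv2) and the standard library are available. Lean on these libraries where they do the work, as an engineer would, in place of code of your own. Each camera call takes 0.05 s, during which the arm holds its last target.

## Task

Take the longer of the two S-hooks off its stand and hang it on the rack's notched bar, letting it right down into a free notch so that it cannot slide, and let go of it. Then take the copper bar with the single large hole out of the slotted block and hang it by that hole on the hook's lower curl, free and still. Be gentle with the bar, the hook and the copper, do not set the finished piece on the rack swinging hard, and leave the other hook, the other copper bar, the angle and the round die where they are.

Things in the scene. Friction and masses are not known exactly. Their poses are not given: they have to be found in the camera images.
- rack: Steel dipping rack, fixed: two posts 450 mm apart along its y carry a level notched flat bar over x = 0. Origin: on the bench midway between the posts. The notch nearest the -y post holds a hook with a finished copper bar; the middle of that piece is 100 mm from the nearest free notch. Nothing stands above the bar, nor within 50 mm in front of it between the posts.
- bar_mid (a point): Point on the bar's top edge midway between the posts, 285 mm above the bench (axes as the rack's). The bar is 6 mm thick (x), 22 mm high. Three free square notches, 11 mm wide, 8 mm deep, 60 to 65 mm apart, lie about here. The bar is clamped up to 30 mm off along y, so their places must be seen or felt for; one always lies from 0 to 62 mm to the +y side of this point.
- finished (a joint): Swing of the finished piece (hook and copper bar, like the ones to be hung) on the rack, about the bar, rad; 0 when hanging still.
- hook_centre (a point): The longer S-hook: 8 mm steel wire, 121 mm tall, 125 g or so, bent in its own xz plane (z up as it hangs, y square to its plane). It hangs on its stand's rod. Point: half-way up, on the slanting shank, which runs from x = -21, z = +37.5 mm (arch) to x = +15, z = -37.5 mm (lower curl). The arch's free end is on the +x side, lowest at z = 21 mm.
- hook_shoulder (a point): Point on the same hook where the arch's robot-side leg runs straight up and down: x = -21, z = +37.5 mm from the hook's centre. Pinch it here from above, across its 8 mm (along its y). The top of the arch is 25 mm higher.
- hook_crown (a point): Underside of the top of the longer hook's arch (inside radius 17 mm), 54.5 mm above its centre: the place that rests on a rod or bar.
- hook_seat (a point): Upper side of the wire at the bottom of the longer hook's lower curl (inside radius 11 mm), 48.5 mm below its centre: where the load hangs. From here the wire curves up to the -x side and ends in a straight tip.
- hook_tip (a point): Free end of the longer hook's lower curl, 25 mm to the -x side of the seat and 11 mm above it. The tip's last 20 mm rise at 38 degrees to the level, pointing to -x and up.
- short_hook_centre (a point): Middle of the shorter S-hook (6 mm wire, 81 mm tall), which hangs on the same stand 70 mm from the longer one, on either side. Not needed; to be left.
- hook_stand: Grey steel stand of the two hooks: base plate 100 x 170 mm, two posts, and a round rod 10 mm thick along its y, its top at z = 165 mm; origin on the bench under the middle of the rod. It is fixed.
- link_centre (a point): The copper bar to hang: 170 mm tall, 50 mm wide (its y), 6 mm thick (its x), 430 g or so, standing on end in a slot of the wooden block. Only this one has a large hole. Point: its middle. Pinch it here across its width; since it goes under the rack's bar, take it with the hand tilted 45 to 60 degrees, coming from its -x side.
- link_hole (a point): Centre of the round 24 mm hole through that copper bar (hole along its x), 65 mm above its middle, 20 mm below its top end.
- drilled_centre (a point): Middle of the other copper bar, of the same size but with three small 9 mm holes, standing in the other slot of the block, 144 mm away on either side. Not needed; to be left.
- block: Wooden block 70 x 270 mm, 35 mm high, fixed on the bench, with two slots 8 mm wide (x) and 52 mm long (y), 25 mm deep, at y = +72 and -72 mm, in which the copper bars stand (lower ends at z = 10 mm, middles at z = 95 mm). Origin: under its middle.
- die: Round steel die, 60 mm wide and 52 mm high, standing on the bench; origin under its middle. To be left.
- angle: Copper angle piece, 50 x 40 x 50 mm, standing on the bench; origin under its middle. To be left.
There are look-alikes about, which are no part of the job. What is shaped like the part that bears link_centre but blue is not meant.

How it is judged:
By the outcome, as a careful person would: the job done as asked, in the order asked, and still so for the second after the job is handed in, with the robot touching nothing.
It also fails if it takes over 72 s, if anything falls off the work surface, if the arm or the gripper's body presses on something with over 40 N, if the wrist force passes 120 N, or if a joint passes its speed limit or range.

## Working session

There is one attempt and no reset: what is moved stays moved. The work goes in short steps, Python scripts to look and compute and a tool call to move; the robot and the scene stay as the last step left them, time stands still between calls to the robot, and variables do not carry over. Pictures are saved under pics/ and viewed, and the job is handed in when it is done.

Besides the shell and the picture viewer there is one more tool, called after "Emit:" in YAML: its name, and indented under it one key for each argument. drive_tool: Moves the arm, as the interface text tells. Its arguments: {"type":"object","properties":{"steps":{"type":"array"}},"required":["steps"]}

```bash
mkdir -p pics; cat > h.py <<'E'
import numpy as np,cv2
from bench import arm
def snap(n,tag):
    im,d=arm.get_image(n); cv2.imwrite(f'pics/{tag}.png',im); np.save(f'pics/{tag}.npy',d); return im,d
def cam(n):
    p=arm.camera_params(n); return np.array(p['K'],float),np.array(p['dist'],float),np.array(p['world_to_cam'],float)
def ray(n,uv):
    K,D,T=cam(n); q=cv2.undistortPoints(np.array([[uv]],float),K,D)[0,0]
    v=np.array([q[0],-q[1],-1.]); R=T[:3,:3]; o=-R.T@T[:3,3]; return o,R.T@v
def pt(n,uv,depth):
    o,v=ray(n,uv); return o+v*depth
def onplane(n,uv,axis,val):
    o,v=ray(n,uv); return o+v*(val-o[axis])/v[axis]
def onpl(n,uv,p0,nrm):
    o,v=ray(n,uv); return o+v*(np.dot(p0-o,nrm)/np.dot(v,nrm))
def cloud(n,d):
    K,D,T=cam(n); h,w=d.shape; u,v=np.meshgrid(np.arange(w),np.arange(h))
    q=cv2.undistortPoints(np.stack([u,v],-1).reshape(-1,1,2).astype(float),K,D).reshape(h,w,2)
    P=np.stack([q[...,0]*d,-q[...,1]*d,-d],-1); R=T[:3,:3]; X=(P-T[:3,3])@R; X[d<=0]=np.nan; return X
def proj(n,X):
    K,D,T=cam(n); c=T[:3,:3]@np.array(X,float)+T[:3,3]
    return cv2.projectPoints(np.array([[c[0],-c[1],-c[2]]]),np.zeros(3),np.zeros(3),K,D)[0][0,0]
E
python3 - <<'E'
from h import *
np.set_printoptions(precision=3,suppress=True)
for n in('side','top'):
    snap(n,n+'0');K,D,T=cam(n);print(n,K,D,T,-T[:3,:3].T@T[:3,3])
print(arm.read_state())
E
```

```text
side [[502.919   0.    319.461]
 [  0.    502.919 206.394]
 [  0.      0.      1.   ]] [-0.014  0.     0.     0.     0.   ] [[   -0.8      -0.6       0.007   376.968]
 [    0.438    -0.575     0.691  -355.274]
 [   -0.41      0.556     0.723 -1058.934]
 [    0.        0.        0.        1.   ]] [  22.65   610.738 1008.044]
top [[368.567   0.    316.155]
 [  0.    368.567 198.111]
 [  0.      0.      1.   ]] [-0.075  0.     0.     0.     0.   ] [[  -0.027   -0.999   -0.034   27.151]
 [   0.99    -0.032    0.136 -500.85 ]
 [  -0.137   -0.03     0.99  -924.545]
 [   0.       0.       0.       1.   ]] [369.988 -16.556 984.483]
{'clock': 0.1, 'joints': array([ 1.472,  0.385,  0.007, -0.   , -1.194, -0.259]), 'joint_vel': array([-0.001, -0.001,  0.002, -0.   ,  0.001, -0.002]), 'joint_efforts': array([ -0.   , -39.332,  18.893,   4.198,  -0.003,   0.   ]), 'position': array([218.679, 584.937, 230.337]), 'ee_rot': array([ 0.984, -0.178, -0.   ,  0.001]), 'contact_force': array([-0.61 , -0.01 ,  1.072]), 'wrist_torque': array([-0.05 , -0.041, -0.009]), 'gripper_width': 85.514884021931}
```

```bash
ls
```

```text
h.py
pics
```

View pics/side0.png

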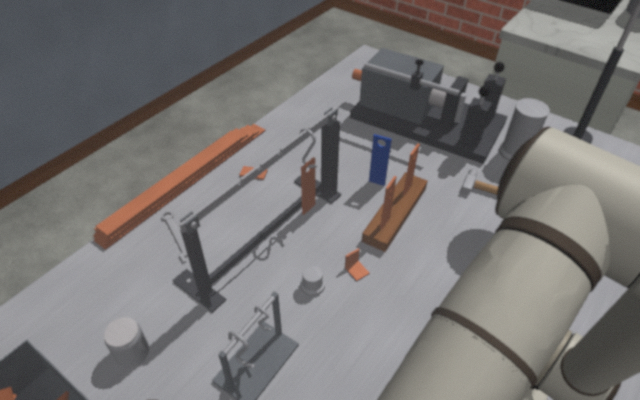

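View pics/top0.png

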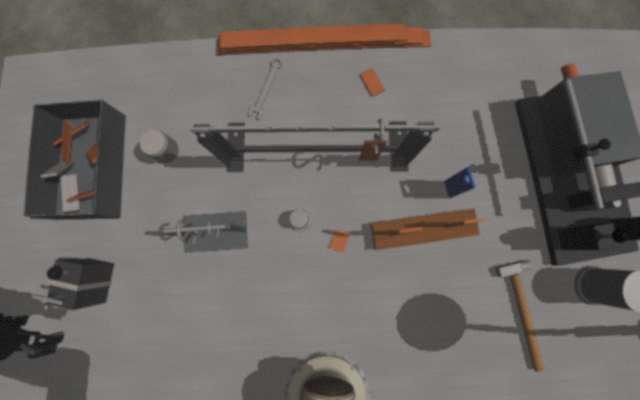

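```bash
python3 - <<'E'
from h import *
s=cv2.imread('pics/side0.png');t=cv2.imread('pics/top0.png')
def crop(im,x0,y0,x1,y1,k,tag):
    c=cv2.resize(im[y0:y1,x0:x1],None,fx=k,fy=k,interpolation=cv2.INTER_CUBIC)
    for i in range(x0,x1,20): cv2.putText(c,str(i),((i-x0)*k,8),0,.3,(0,255,255))
    for i in range(y0,y1,20): cv2.putText(c,str(i),(0,(i-y0)*k+4),0,.3,(0,255,255))
    cv2.imwrite(f'pics/{tag}.png',c)
crop(s,200,280,310,400,5,'c_stand_s');crop(t,140,200,260,260,6,'c_stand_t')
crop(s,170,100,350,310,3,'c_rack_s');crop(t,180,110,450,180,3,'c_rack_t')
crop(s,330,120,450,260,4,'c_blk_s');crop(t,360,160,500,260,5,'c_blk_t')
E
```

```text
(no output)
```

View pics/c_stand_s.png

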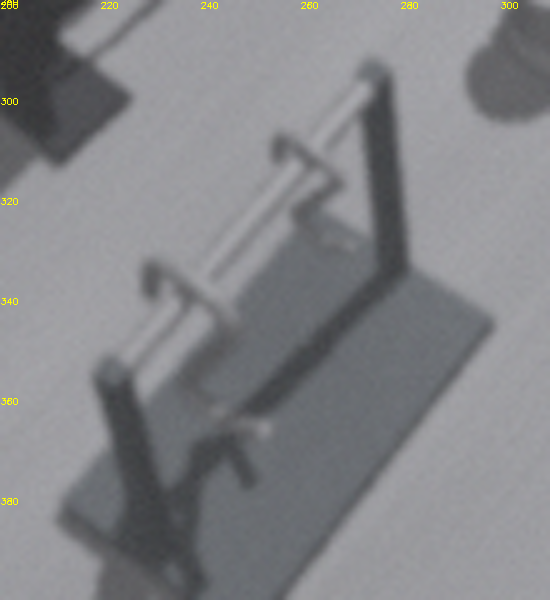

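View pics/c_stand_t.png

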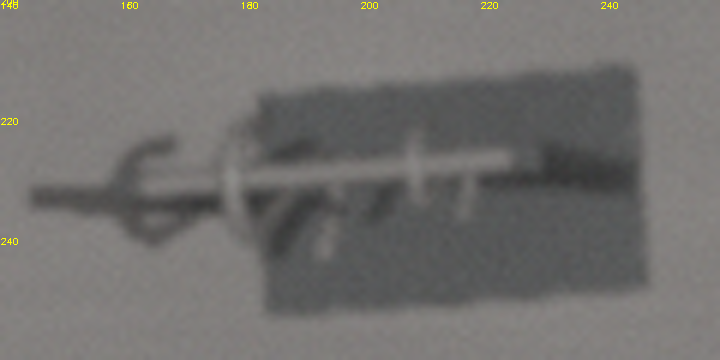

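View pics/c_rack_s.png

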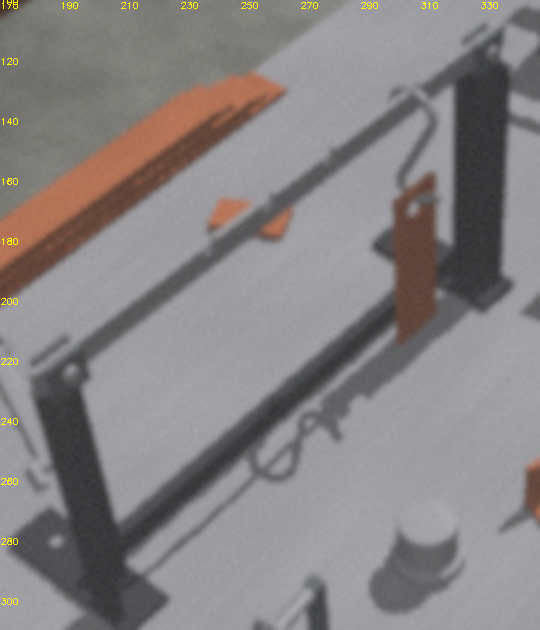

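View pics/c_rack_t.png

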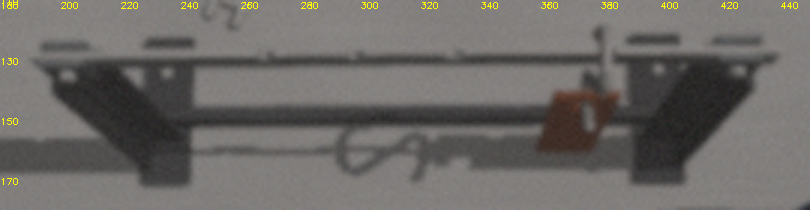

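View pics/c_blk_s.png

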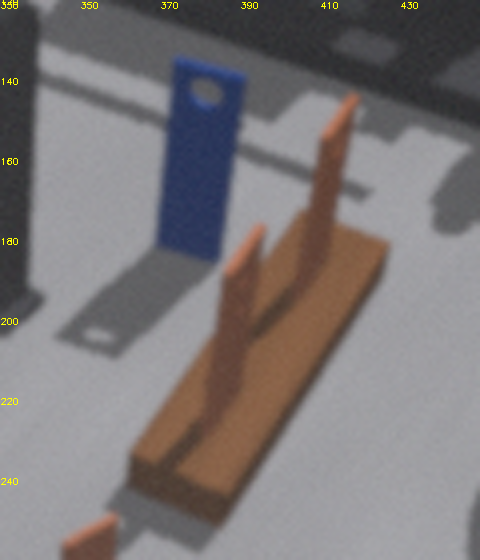

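View pics/c_blk_t.png

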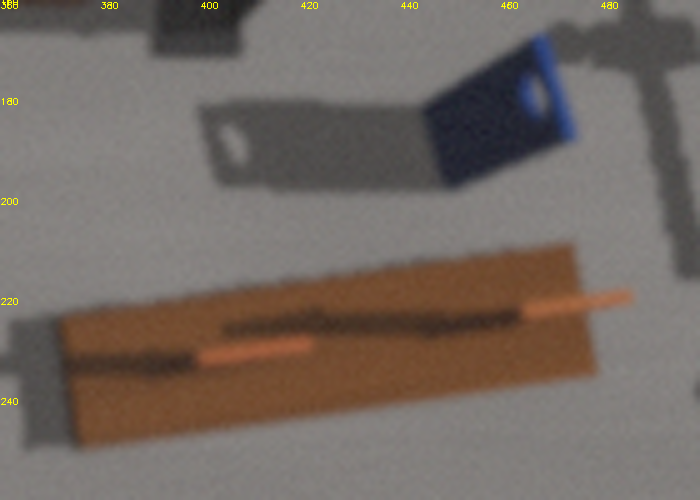

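```bash
python3 - <<'E'
from h import *
s=cv2.imread('pics/side0.png')
a=s[135:245,375:425].astype(float)
a=np.clip((a-20)*2.2,0,255).astype(np.uint8)
cv2.imwrite('pics/c_bars.png',cv2.resize(a,None,fx=5,fy=5,interpolation=cv2.INTER_CUBIC))
d=np.load('pics/side0.npy');X=cloud('side',d)
np.set_printoptions(precision=0,suppress=True,linewidth=220)
print('near z');
for r in range(172,236,3): print(r,X[r,380:398,2])
print('far')
for r in range(140,200,3): print(r,X[r,402:420,2])
E
```

```text
near z
172 [50. 47. 50. 46. 51. 54. 52. -1. -0. -0. -0. -1. -2. -2. -2. -1. -1. -2.]
175 [34. 35. 35. 35. 38. 37. 41.  1. -3. -2. -2. -1. -0. -1. -2.  0. -1. -2.]
178 [ 22.  25.  27.  26.  28.  30.  -0.  -2.  -4.   1.  -1.  -1. 176. 179. 181. 177. 175.  -1.]
181 [ 14.  13.  13.  17.  18.  17.   2.  -3.  -3.  -5. 181. 175. 180. 180. 168. 166.  -1.  -2.]
184 [  4.   5.   7.   5.   6.  -2.  -2.   2. 178. 177. 181. 175. 173. 165. 156. 150.  32.  34.]
187 [ -1.  -4.  -2.   1.  -1.  -5. 180. 181. 178. 178. 171. 163. 159. 150. 147.  31.  35.  34.]
190 [  0.  -0.  -2.   0.   0. 169. 170. 173. 167. 161. 157. 150. 146. 134. 131.  32.  33.  35.]
193 [ -2.   2.   2.  -0.  -2. 161. 161. 164. 154. 150. 145. 138. 132. 121.  32.  nan  31.  37.]
196 [  0.  -4.  -5.  -4. 150. 149. 150. 150. 143. 140. 126. 124. 116. 116.  36.  32.  39.  33.]
199 [ -2.   0.   3.   1. 139. 145. 143. 136. 132. 122. 114. 112. 104.  34.  34.  34.  33.  32.]
202 [ -2.  -0.  -4.   1. 128. 131. 130. 127. 118. 110. 103.  94.  94.  30.  33.  35.  33.  37.]
205 [ -1.   0.  35. 120. 120. 121. 114. 107. 104.  97.  89.  80.  31.  na
[... 1882 characters left out ...]
5. 111. 103.  98.  90.  81.  -3.   1.  -1.  -1.  -2.  -0.]
176 [ 37.  34.  34.  32. 106. 104. 103.  97.  88.  84.  71.  68.  33.  35.  37.  -2.   1.  -1.]
179 [32. 36. 32. 33. 93. 91. 91. 80. 75. 66. 61. 39. 34. 33. 33. 33. 30. 34.]
182 [33. 32. 35. 81. 81. 80. 75. 70. 57. 51. 45. 34. 31. 33. 32. 39. 39. 34.]
185 [31. 37. 35. 66. 72. 63. 59. 51. 44. 29. 33. 36. 34. 30. 32. 31. 35. 32.]
188 [34. 35. 58. 62. 59. 52. 41. 35. 35. 34. 36. 32. 35. 33. 32. 31. 35. 30.]
191 [32. 50. 53. 49. 38. 37. 32. 34. 32. 33. 34. 30. 37. 34. 34. 33. 33. 33.]
194 [33. 33. 38. 36. 31. 32. 36. 29. 35. 35. 32. 35. 37. 32. 35. 35. 35. 30.]
197 [31. 33. 31. 35. 36. 33. 33. 30. 33. 32. 34. 32. 29. 33. 36. 32. 20. 13.]
```

View pics/c_bars.png

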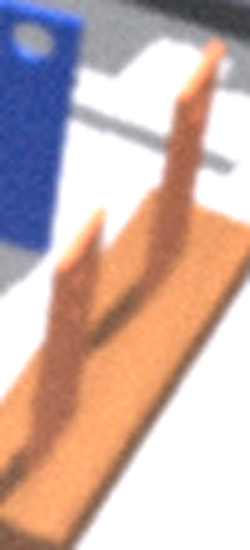

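```bash
cat > bars.py <<'E'
from h import *
np.set_printoptions(precision=1,suppress=True,linewidth=220)
D=[];I=[]
for i in range(12):
    im,d=arm.get_image('side');d=d.copy();d[d<=0]=np.nan;D.append(d);I.append(im.astype(float))
d=np.nanmean(D,0);im=np.mean(I,0);np.save('pics/dm.npy',d);np.save('pics/im.npy',im)
X=cloud('side',d)
cv2.imwrite('pics/c_bars2.png',cv2.resize(np.clip((im[135:245,375:425]-20)*2,0,255).astype(np.uint8),None,fx=5,fy=5,interpolation=cv2.INTER_NEAREST))
E
python3 bars.py; python3 - <<'E'
from h import *
np.set_printoptions(precision=0,suppress=True,linewidth=220)
d=np.load('pics/dm.npy');im=np.load('pics/im.npy');X=cloud('side',d)
for (r0,r1,c0,c1) in((176,226,378,400),(144,194,400,424)):
    P=X[r0:r1,c0:c1]; z=P[...,2]; m=(z>42)&(np.isfinite(z))&(z<172)
    # restrict via x region
    Q=P[m]; med=np.median(Q,0); m&=(np.linalg.norm(P[...,:2]-med[:2],axis=-1)<60)
    # vertical plane fit of face by robust: n.(x,y)=c  using pixels right portion
    best=None
    rng=np.random.default_rng(0);Q=P[m]
    for _ in range(3000):
        a,b=Q[rng.integers(len(Q),size=2)][:,:2]
        t=b-a;L=np.linalg.norm(t)
        if L<15: continue
        n=np.array([-t[1],t[0]])/L; k=(abs((Q[:,:2]-a)@n)<1).sum()
        if best is None or k>best[0]: best=(k,a,n)
    k,a,n=best; n=n if n[0]>0 else -n
    print(k,m.sum(),'pt',a,'n',n, 'yaw',np.degrees(np.arctan2(n[1],n[0])))
    t=np.array([-n[1],n[0]])
    for r in range(r0,r1):
        print(r,' '.join(f'{(P[r-r0,c,:2]-a)@n:4.0f}' if m[r-r0,c] else '   .' for c in range(c1-c0)), '|',' '.join(f'{im[r,c0+c,2]:3.0f}' for c in range(c1-c0)))
E
```

```text
262 323 pt [ 403. -195.] n [1. 0.] yaw 5.51450711182992
176    .    .    .    .    .    .    .    .    .    .    .    .    .    .    .    .    .    .    .    .    .    . |  46  45  45  46  45  45  49  68 106 142 156 159 159 161 164 170 175 172 164 161 161 162
177    .    .    .    .    .    .    .    .    .    .    .    .    .    .    .    .    .    .    .    .    .    . |  46  45  44  45  45  46  50  76 114 145 157 160 160 163 168 175 177 167 158 158 162 161
178    .    .    .    .    .    .    .    .    .    .    .    .    .    .    .    .    .    .    .    .    .    . |  45  44  44  46  46  46  54  83 123 149 158 160 161 166 173 176 169 154 148 156 160 156
179    .    .    .    .    .    .    .    .    .    .    .    .    .    .    .    .    .    .    .    .    .    . |  45  46  45  45  46  46  58  91 130 152 159 160 164 171 176 170 152 137 144 156 157 151
180    .    .    .    .    .    .    .    .    .    .    .    .    .    .    .    .    .    0    .    .    .    . |  44  46  45  45  45  47  60  98 137 155 160 163 169 175 172 155 130 126 143 155 151 142
181    .    .    .    . 
[... 19611 characters left out ...]
31 131 133 134 135 128 113  93  87
191    .    .    .    5    2   -0   -1    .    .    .    .    .    .    .    .    .    .    .    .    .    .    .    .    . | 126 116 104  98  99 100 104 113 123 130 132 133 132 132 132 131 132 134 134 131 119 100  86  95
192    .    .    .    4    2   -0    .    .    .    .    .    .    .    .    .    .    .    .    .    .    .    .    .    . | 115 102  93  95  99 102 108 120 129 133 134 133 133 133 132 132 133 134 133 124 106  89  90 108
193    .    .    .    .    .    .    .    .    .    .    .    .    .    .    .    .    .    .    .    .    .    .    .    . | 100  88  90  96 102 108 117 126 132 134 134 133 133 132 131 132 133 134 129 113  94  88 102 127
```

View pics/c_bars2.png

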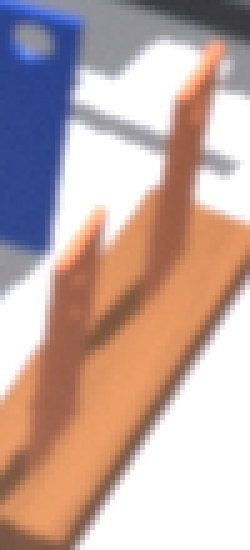

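```bash
python3 - <<'E'
from h import *
np.set_printoptions(precision=1,suppress=True,linewidth=220)
D=[];I=[]
for i in range(6):
    im,d=arm.get_image('top');d=d.copy();d[d<=0]=np.nan;D.append(d);I.append(im.astype(float))
d=np.nanmean(D,0);im=np.mean(I,0);np.save('pics/dmt.npy',d);np.save('pics/imt.npy',im)
X=cloud('top',d)
B=np.load('pics/im.npy')
def crop(im,x0,y0,x1,y1,k,tag):
    c=cv2.resize(np.clip(im[y0:y1,x0:x1]*1.5-30,0,255).astype(np.uint8),None,fx=k,fy=k,interpolation=cv2.INTER_CUBIC)
    for i in range(x0,x1,10): cv2.putText(c,str(i),((i-x0)*k,8),0,.3,(0,255,255)); cv2.line(c,((i-x0)*k,10),((i-x0)*k,13),(0,255,255))
    for i in range(y0,y1,10): cv2.putText(c,str(i),(0,(i-y0)*k+4),0,.3,(0,255,255))
    cv2.imwrite(f'pics/{tag}.png',c)
crop(im,250,115,345,140,8,'d_notch_t'); crop(B,225,140,295,200,10,'d_notch_s'); crop(im,155,215,235,250,9,'d_stand_t')
for lo,hi,r0,r1,c0,c1,nm in((268,296,118,140,205,370,'bar'),(150,172,215,245,165,228,'rod')):
    P=X[r0:r1,c0:c1]; m=(P[...,2]>lo)&(P[...,2]<hi); Q=P[m]
    print(nm,len(Q),np.median(Q,0)); l=cv2.fitLine(Q[:,:2].astype(np.float32),cv2.DIST_HUBER,0,.01,.01).ravel()
    print(l,'yaw of y axis',np.degrees(np.arctan2(-l[0]*np.sign(l[1]),abs(l[1]))),Q[:,1].min(),Q[:,1].max())
# block outline
h=im.astype(np.uint8); hsv=cv2.cvtColor(h,cv2.COLOR_BGR2HSV)
XS=cloud('side',np.load('pics/dm.npy'))
for nm,XX in(('top',X),('side',XS)):
    # finished and bar line in side
    m=(XX[...,2]>272)&(XX[...,2]<292)&(XX[...,0]>380)&(abs(XX[...,1])<400)
    Q=XX[m]; print(nm,len(Q),np.median(Q,0)); 
    l=cv2.fitLine(Q[:,:2].astype(np.float32),cv2.DIST_HUBER,0,.01,.01).ravel(); print(l)
E
```

```text
bar 959 [610.   72.5 283.8]
[  0.    1.  609.1  57.5] yaw of y axis -1.7282469 -104.58939306891135 228.70906967580063
rod 373 [424.4 287.6 164.7]
[  0.1  -1.  424.2 281.2] yaw of y axis 3.3993144 210.53110644225652 360.67887950051227
top 1527 [608.4 -10.4 284.3]
[  0.    1.  608.    3.6]
side 1280 [610.   58.2 281.6]
[  0.    1.  609.2  35.8]
```

View pics/d_notch_t.png

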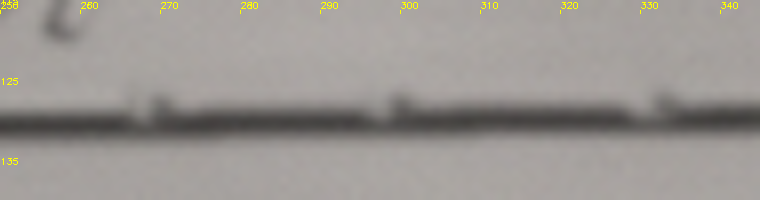

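View pics/d_notch_s.png

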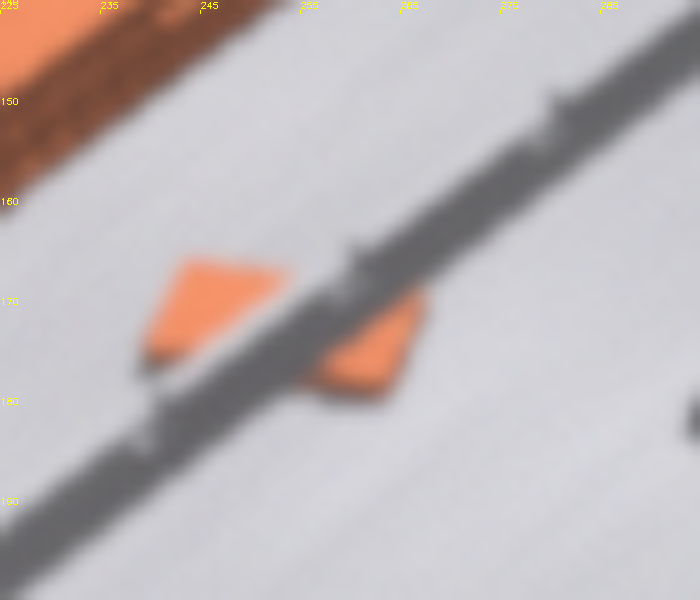

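View pics/d_stand_t.png

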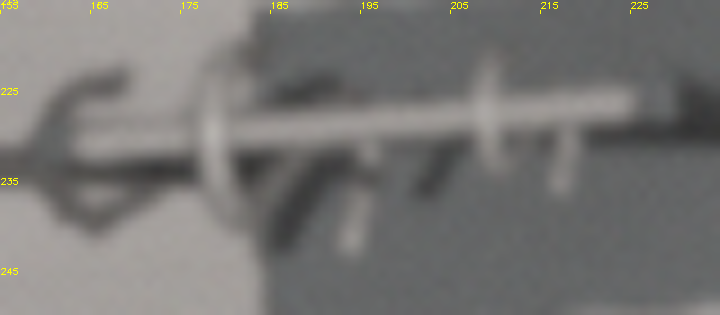

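```bash
python3 - <<'E'
from h import *
np.set_printoptions(precision=1,suppress=True,linewidth=200)
im=np.load('pics/imt.npy').mean(2)
for a in(260,290,322):
    print('cols',a)
    for r in range(124,133): print(r,im[r,a:a+18].astype(int))
for u in (268.3,298.5,331): print(u,onplane('top',(u,128.5),2,277), [onplane('top',(u+k,128.5),2,277)[1] for k in(-3,3)])
for r in(125,126,127,128,129,130,131): print(r,onplane('top',(285,r),2,285)[0],onplane('top',(285,r),2,263)[0])
E
```

```text
cols 260
124 [129 128 128 129 129 129 128 128 128 128 129 128 128 128 129 129 129 130]
125 [130 129 129 129 129 127 125 126 127 127 127 128 129 130 129 129 129 130]
126 [130 132 129 131 129 126 123 123 124 121 121 124 127 129 128 130 129 129]
127 [128 128 128 128 127 123 118 121 117 106 106 113 122 126 126 123 123 121]
128 [114 114 114 114 112 111 110 115 110  97  91  98 108 111 110 105 104 103]
129 [ 85  84  84  84  84  85  93 103  98  85  79  79  82  83  82  78  75  75]
130 [64 64 65 64 64 69 75 82 84 75 69 68 67 65 64 63 63 64]
131 [73 75 73 73 74 75 79 78 78 79 76 75 74 74 74 73 75 77]
132 [ 97  98  97  98  98  99  97  98  98  99  99  98  98  98  98  99  99 102]
cols 290
124 [130 131 130 131 130 130 131 131 131 131 131 132 130 131 131 132 130 129]
125 [130 131 131 131 131 130 129 130 130 130 127 130 130 131 131 130 131 130]
126 [129 129 129 129 128 127 126 128 125 120 120 123 127 129 129 129 130 130]
127 [121 122 122 122 121 120 121 122 115 104 102 110 116 120 122 121 119 118]
128 [102 101 103 103 103 106 111 114 106  92  86  93  99 103 100 101  98  95]
129 [ 76  77  76  76  76  
[... 756 characters left out ...]
69 67 68 67]
131 [92 91 93 90 92 92 92 92 92 93 93 91 92 90 92 91 91 90]
132 [117 117 116 118 115 115 116 116 116 115 116 114 116 116 116 115 116 115]
268.3 [612.   97.2 277. ] [np.float64(103.28841224006794), np.float64(91.15616690363495)]
298.5 [609.5  36.5 277. ] [np.float64(42.46301921758137), np.float64(30.441938985423846)]
331 [607.  -28.4 277. ] [np.float64(-22.463775404209528), np.float64(-34.40874629015789)]
125 615.1010700266795 622.8103314505709
126 613.0308327544858 620.6749814499453
127 610.9627095726877 618.5418120317042
128 608.8966900191905 616.4108124047012
129 606.8327636782195 614.2819718255663
130 604.7709201798755 612.1552795982481
131 602.7111491996933 610.0307250735584
```

```bash
python3 - <<'E'
from h import *
np.set_printoptions(precision=1,suppress=True,linewidth=200)
im=np.load('pics/imt.npy').mean(2)
for r in range(216,244,2): print(r,im[r,170:190].astype(int))
print([onplane('top',p,2,z) for p,z in (((178.3,229),171),((208.5,227),171),((182,220),160),((181,239),160))])
X=cloud('top',np.load('pics/dmt.npy'))
for r in range(216,246,2): print(r,X[r,172:186,2].astype(int))
XS=cloud('side',np.load('pics/dm.npy'))
for nm,XX in(('top',X),('side',XS)):
    m=(XX[...,2]>167.5)&(XX[...,2]<182)&(abs(XX[...,0]-424)<30)&(XX[...,1]>225)&(XX[...,1]<330)
    Q=XX[m]; print(nm,Q[np.argsort(Q[:,1])])
    m=(XX[...,2]>155)&(XX[...,2]<175)&(abs(XX[...,0]-424)<15)&(XX[...,1]>200)&(XX[...,1]<370); Q=XX[m]
    l=cv2.fitLine(Q[:,:2].astype(np.float32),cv2.DIST_HUBER,0,.01,.01).ravel();print('rod',l,np.degrees(np.arctan(-l[0]/l[1])))
E
```

```text
216 [128 128 128 127 129 129 128 128 128 128 129 127 118 102  94  96  97  99  99  96]
218 [127 128 127 127 128 129 128 127 127 126 124 121 109  90  85  85  87  86  87  88]
220 [127 128 128 128 128 128 128 125 119 113 107  97  89  84  81  85  86  88  88  88]
222 [121 126 127 126 126 126 123 115 109 107 104  99  91  84  84  86  89  87  85  85]
224 [121 126 126 125 126 124 118 116 118 115 111 112 109  98  91  83  77  76  72  68]
226 [124 125 126 125 122 117 114 117 122 118 112 110 104  94  85  80  75  74  76  78]
228 [117 116 117 117 114 110 110 121 132 126 115 112 113 113 114 115 115 117 118 119]
230 [123 125 124 122 122 116 112 122 136 129 117 113 114 114 113 113 113 112 113 112]
232 [ 90  88  86  84  85  82  87 108 124 119  97  76  67  67  69  74  82  88  86  80]
234 [ 65  62  60  63  64  66  76  98 118 120 104  77  63  66  75  84  86  80  72  65]
236 [ 82  83  92 102 111 112 112 109 110 112 108  96  83  83  86  86  77  68  61  62]
238 [105 113 121 125 127 128 127 122 114 109 108 101  95  89  84  74  65  62  63  69]
240 [126 127 127 127 128 128 128 126 124 119 112 105  99  90  80  69
[... 3302 characters left out ...]
.5 172. ]
 [417.4 321.6 171. ]
 [410.3 321.6 167.8]
 [427.3 321.7 171.6]
 [424.6 322.  171.2]
 [429.4 322.4 170.3]
 [421.6 322.4 171.4]
 [434.8 322.4 168.3]
 [414.5 322.4 168. ]
 [419.1 322.5 170.6]
 [416.4 322.8 170.2]
 [411.6 322.9 168.1]
 [426.  323.1 171.3]
 [431.3 323.2 169.4]
 [423.  323.6 171.6]
 [418.  323.8 169.9]
 [413.3 323.8 167.7]
 [420.3 323.8 171.1]
 [427.9 324.  170.5]
 [415.3 324.  169.4]
 [433.1 324.1 168.8]
 [425.  324.3 170.4]
 [417.5 324.6 167.9]
 [429.9 324.7 169.4]
 [419.5 324.9 169.7]
 [414.8 324.9 167.5]
 [421.8 324.9 171. ]
 [426.9 325.2 169.6]
 [421.8 325.4 168.1]
 [424.1 325.4 169.3]
 [431.8 325.5 168.5]
 [429.  325.8 168.2]]
rod [  0.   -1.  422.4 291.5] 2.705415
```

```bash
cat > p.py <<'E'
from h import *
from scipy.spatial.transform import Rotation as R
import sys
np.set_printoptions(precision=1,suppress=True,linewidth=160)
def st():
    s=arm.read_state(); r=R.from_quat(s['ee_rot']); M=r.as_matrix()
    print('t',round(s['clock'],2),'p',s['position'],'z',np.round(M[:,2],3),'xang',round(np.degrees(np.arctan2(M[1,0],M[0,0])),2),'F',s['contact_force'],'w',round(s['gripper_width'],1),'j',np.round(s['joints'],3)); return s,M
def to(target,M,p): return M.T@(np.array(target,float)-p)
E
python3 - <<'E'
from p import *
s,M=st()
X=cloud('top',np.load('pics/dmt.npy'))
m=(X[...,0]>180)&(X[...,0]<420)&(X[...,1]>300)&(X[...,1]<600)&(X[...,2]>60)
Q=X[m]
for x in range(180,420,30): 
    print(x,[int(np.nanmax(X[...,2][(abs(X[...,0]-x)<15)&(abs(X[...,1]-y)<15)],initial=-1)) for y in range(300,600,30)])
a=np.radians(3);Mx=np.array([[np.cos(a),np.sin(a),0],[np.sin(a),-np.cos(a),0],[0,0,-1]])
print(to((400,321,240),Mx,s['position']))
E
```

```text
t 1.0 p [218.8 585.4 231.3] z [ 0.  0. -1.] xang -20.5 F [-0.1 -0.3 -0.4] w 85.3 j [ 1.5  0.4  0.  -0.  -1.2 -0.3]
180 [1, 2, 2, 2, 2, 2, 2, 348, 365, 387]
210 [1, 1, 2, 2, 1, 2, 2, 350, 395, 384]
240 [2, 1, 2, 1, 1, 2, 2, 2, 393, 387]
270 [1, 3, 2, 1, 1, 1, 2, 2, 2, 144]
300 [1, 1, 2, 1, 2, 2, 2, 2, 2, 144]
330 [2, 1, 2, 1, 2, 2, 2, 2, 2, 141]
360 [10, 12, 11, 2, 1, 2, 2, 2, 2, 140]
390 [11, 164, 12, 2, 2, 2, 2, 2, 2, 2]
[167.1 273.5  -8.7]
```

Emit:
drive_tool:
  steps:
    - [0, 0, -0.01, -7.8, 0.04]
    - [0, 0, 0, -7.8, 0.04]
    - [0, 0, 0, -7.9, 0.04]
    - [0.024, 0.039, 0, 0, 0.04]
    - [0.024, 0.039, 0, 0, 0.04]
    - [0.024, 0.039, 0, 0, 0.04]
    - [0.024, 0.039, 0, 0, 0.04]
    - [0.024, 0.039, 0, 0, 0.04]
    - [0.024, 0.039, 0, 0, 0.04]
    - [0.023, 0.0395, 0, 0, 0.04]
    - [0, 0, 0, 0, 0.04]

```text
clock: 2.1
position: [401.6, 317.2, 241.6]
ee_rot: [1.0, 0.023, 0.0, 0.0]
contact_force: [1.1, 0.1, 0.6]
gripper_width: 39.6
```

```bash
python3 - <<'E'
from p import *
s,M=st(); print(to((400,321,129),M,s['position']))
im,d=snap('top','t1'); a=cv2.resize(im[190:290,130:270],None,fx=5,fy=5);cv2.imwrite('pics/t1c.png',a)
E
```

```text
t 2.1 p [401.6 317.2 241.6] z [ 0. -0. -1.] xang 2.67 F [1.1 0.1 0.6] w 39.6 j [ 1.   0.2 -0.2  0.  -1.1  0.6]
[ -1.5  -4.  112.6]
```

View pics/t1c.png

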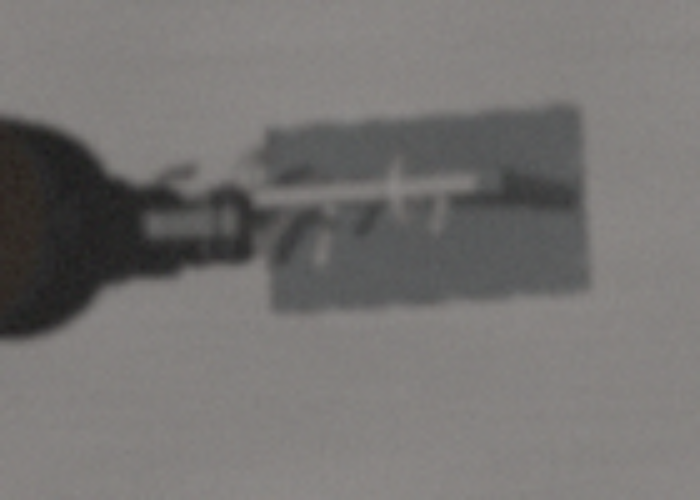

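Emit:
drive_tool:
  steps:
    - [-0.0015, -0.004, 0.03, 0, 0.04]
    - [0, 0, 0.03, 0, 0.04]
    - [0, 0, 0.025, 0, 0.04]
    - [0, 0, 0.015, 0, 0.04]
    - [0, 0, 0.0126, 0, 0.04]
    - [0, 0, 0, 0, 0.04]

```text
clock: 2.75
position: [397.0, 324.9, 126.9]
ee_rot: [1.0, 0.027, -0.001, 0.002]
contact_force: [-0.2, -0.4, 0.4]
gripper_width: 40.1
```

```bash
python3 - <<'E'
from p import *
s,M=st(); print(to((400,321,129),M,s['position']))
im,d=snap('side','s1'); a=cv2.resize(im[280:400,190:320],None,fx=5,fy=5,interpolation=cv2.INTER_CUBIC);cv2.imwrite('pics/s1c.png',a)
E
```

```text
t 2.75 p [397.  324.9 126.9] z [-0. -0. -1.] xang 3.06 F [-0.2 -0.4  0.4] w 40.1 j [ 1.   0.3 -0.4 -0.  -0.9  0.6]
[ 2.8  4.1 -2.1]
```

View pics/s1c.png

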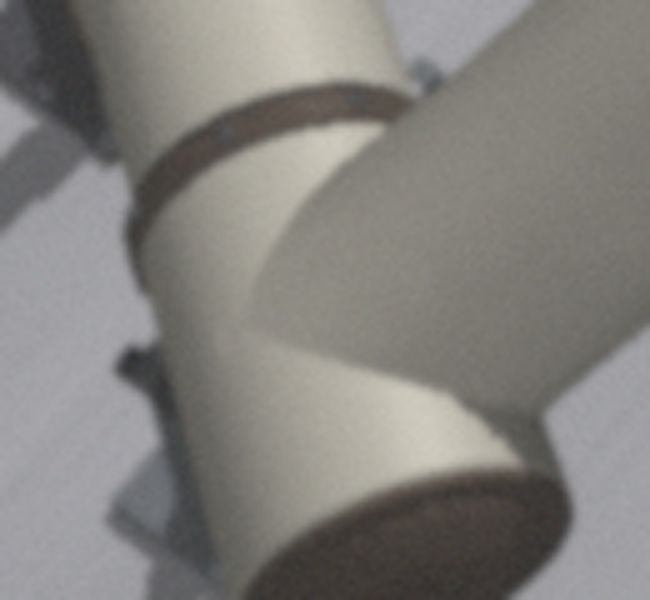

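Emit:
drive_tool:
  steps:
    - [0.0028, 0.0041, -0.002, 0, 0.04]
    - [0, 0, 0, 0, 0.04]
    - [0, 0, 0, 0, 0.04]

```text
clock: 3.1
position: [401.6, 321.3, 131.6]
ee_rot: [1.0, 0.026, 0.001, -0.001]
contact_force: [1.2, 0.3, -0.1]
gripper_width: 40.1
```

```bash
python3 - <<'E'
from p import *
s,M=st(); print(to((400,321,129),M,s['position']))
im,d=snap('top','t2'); a=cv2.resize(im[190:290,130:270],None,fx=5,fy=5);cv2.imwrite('pics/t2c.png',a)
E
```

```text
t 3.1 p [401.6 321.3 131.6] z [ 0.  0. -1.] xang 2.99 F [ 1.2  0.3 -0.1] w 40.1 j [ 1.   0.3 -0.4  0.  -0.9  0.6]
[-1.6  0.3  2.6]
```

View pics/t2c.png

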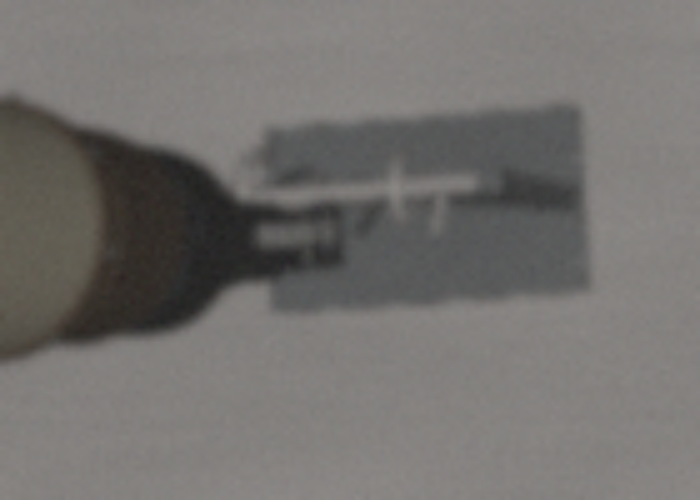

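Emit:
drive_tool:
  steps:
    - [0, 0, 0.001, 0, 0.02]
    - [0, 0, 0, 0, 0.014]
    - [0, 0, 0, 0, 0.01]
    - [0, 0, 0, 0, 0.008]
    - [0, 0, 0, 0, 0.006]
    - [0, 0, 0, 0, 0.003]
    - [0, 0, 0, 0, 0]
    - [0, 0, 0, 0, 0]

```text
clock: 3.95
position: [401.2, 320.9, 129.7]
ee_rot: [1.0, 0.026, -0.0, 0.0]
contact_force: [-0.4, -0.4, 0.5]
gripper_width: 6.6
```

```bash
python3 - <<'E'
from p import *
s,M=st()
E
```

```text
t 3.95 p [401.2 320.9 129.7] z [-0. -0. -1.] xang 3.0 F [-0.4 -0.4  0.5] w 6.6 j [ 1.   0.3 -0.4  0.  -0.9  0.6]
```

Emit:
drive_tool:
  steps:
    - [0, 0, -0.005, 0, 0]
    - [0, 0, -0.007, 0, 0]
    - [-0.003, 0, -0.009, 0, 0]
    - [-0.005, 0, -0.01, 0, 0]
    - [-0.003, 0, -0.011, 0, 0]
    - [-0.012, 0, 0, 0, 0]
    - [-0.02, 0, 0, 0, 0]
    - [-0.03, 0, 0, 0, 0]
    - [-0.03, 0, -0.03, 0, 0]
    - [0, 0, -0.04, 0, 0]
    - [0, 0, -0.04, 0, 0]
    - [0, 0, -0.04, 0, 0]
    - [0, 0, 0, 0, 0]

```text
clock: 5.25
position: [299.2, 317.6, 327.7]
ee_rot: [1.0, 0.027, 0.004, -0.005]
contact_force: [0.6, 1.1, -1.7]
gripper_width: 6.3
```

```bash
python3 - <<'E'
from p import *
s,M=st()
for n in('side','top'):
    im,d=snap(n,n+'3')
im=cv2.imread('pics/top3.png');cv2.imwrite('pics/t3c.png',cv2.resize(im[180:320,120:280],None,fx=4,fy=4))
E
```

```text
t 5.25 p [299.2 317.6 327.7] z [ 0.  0. -1.] xang 3.07 F [ 0.6  1.1 -1.7] w 6.3 j [ 1.2 -0.  -0.3  0.  -1.3  0.4]
```

View pics/t3c.png

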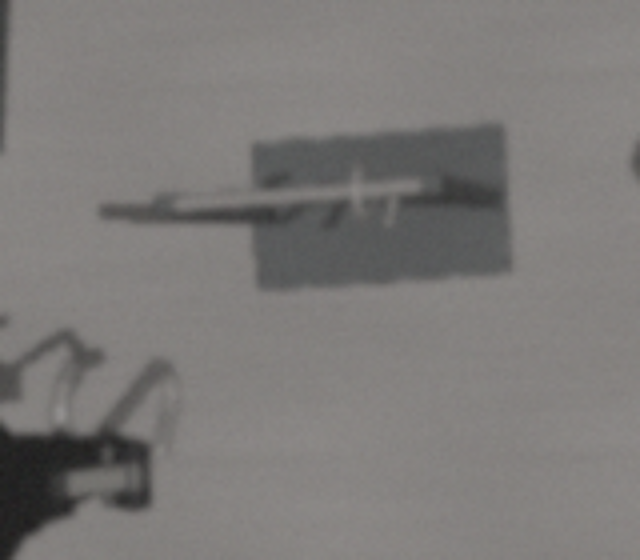

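View pics/side3.png

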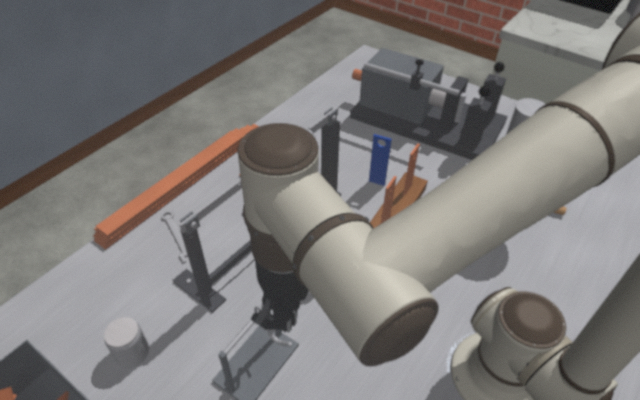

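```bash
python3 - <<'E'
from p import *
s,M=st(); a=np.radians(-1.7);Mx=np.array([[np.cos(a),np.sin(a),0],[np.sin(a),-np.cos(a),0],[0,0,-1]])
print(to((530,37,325),Mx,s['position']))
X=cloud('top',np.load('pics/dmt.npy'));
m=(X[...,2]>281)&(X[...,2]<289)&(X[...,0]>580)&(abs(X[...,1]-40)<100); Q=X[m]; print(len(Q),np.polyfit(Q[:,1]-36,Q[:,0],1), np.std(Q[:,0]))
X=cloud('side',np.load('pics/dm.npy'));
m=(X[...,2]>281)&(X[...,2]<289)&(X[...,0]>580)&(abs(X[...,1]-40)<100); Q=X[m]; print(len(Q),np.polyfit(Q[:,1]-36,Q[:,0],1), np.std(Q[:,0]))
E
```

```text
t 5.35 p [297.5 315.4 322. ] z [-0.  0. -1.] xang 3.01 F [-0.  -0.6 -1.6] w 6.3 j [ 1.2 -0.  -0.3 -0.  -1.3  0.4]
[240.7 271.4  -3. ]
287 [  0. 610.] 2.719570811686659
209 [  0.  611.3] 2.727191572659579
```

Emit:
drive_tool:
  steps:
    - [0.01, 0.012, 0, 2.4, 0]
    - [0.025, 0.028, 0, 2.3, 0]
    - [0.03, 0.034, 0, 0, 0]
    - [0.03, 0.034, 0, 0, 0]
    - [0.03, 0.034, 0, 0, 0]
    - [0.03, 0.034, 0, 0, 0]
    - [0.03, 0.034, 0, 0, 0]
    - [0.026, 0.03, 0, 0, 0]
    - [0.018, 0.02, 0, 0, 0]
    - [0.012, 0.012, 0, 0, 0]
    - [0, 0, 0, 0, 0]
    - [0, 0, 0, 0, 0]

```text
clock: 6.55
position: [532.3, 38.3, 319.7]
ee_rot: [1.0, -0.015, -0.002, 0.0]
contact_force: [0.3, 0.3, -1.2]
gripper_width: 6.2
```

```bash
python3 - <<'E'
from p import *
s,M=st(); print(to((575,37,288.5),M,s['position']))
for n in('side','top'): snap(n,n+'4')
s,M=st(); print(to((575,37,288.5),M,s['position']))
im=cv2.imread('pics/top4.png');cv2.imwrite('pics/t4c.png',cv2.resize(im[90:230,220:380],None,fx=5,fy=5,interpolation=cv2.INTER_CUBIC))
im=cv2.imread('pics/side4.png');cv2.imwrite('pics/s4c.png',cv2.resize(im[100:260,180:360],None,fx=4,fy=4,interpolation=cv2.INTER_CUBIC))
E
```

```text
t 6.55 p [532.3  38.3 319.7] z [-0. -0. -1.] xang -1.75 F [ 0.3  0.3 -1.2] w 6.2 j [ 0.4  0.2 -0.1 -0.  -1.3  1.2]
[42.8 -0.1 31. ]
t 6.65 p [532.4  38.9 320.8] z [-0. -0. -1.] xang -1.65 F [ 0.2  0.1 -0.5] w 6.5 j [ 0.4  0.2 -0.1 -0.  -1.3  1.2]
[42.7  0.6 32.3]
```

View pics/t4c.png

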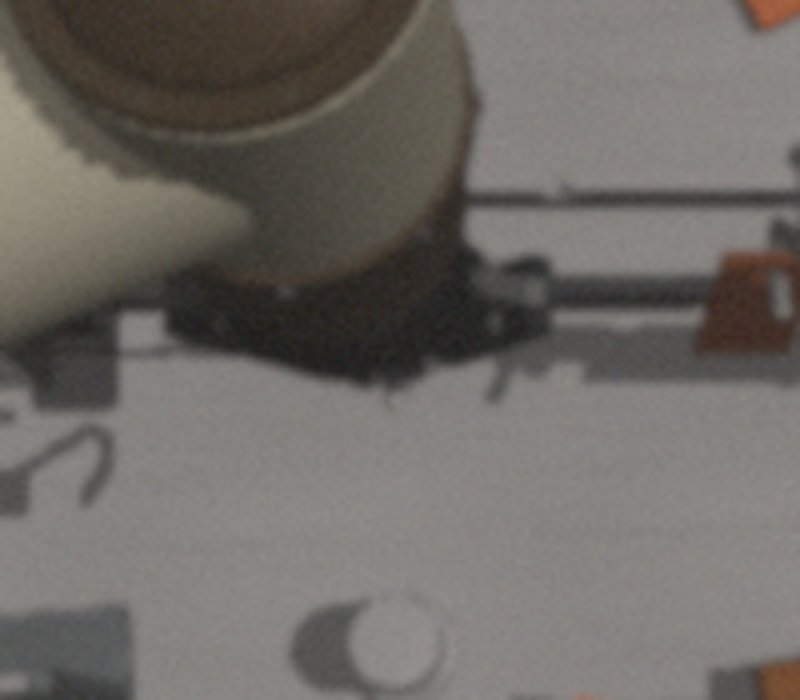

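View pics/s4c.png

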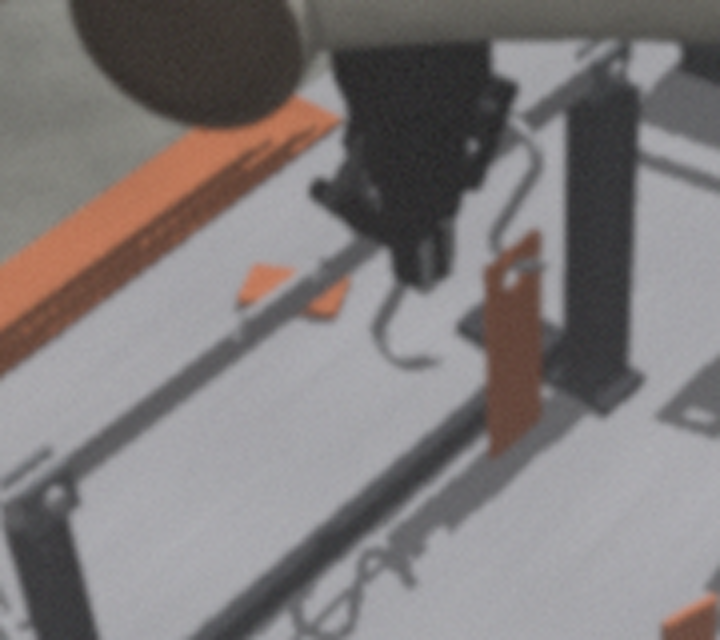

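```bash
python3 - <<'E'
from p import *
c=np.array([553.4,37.6,301.0])
for n,o in (('tip',(-25,.7,-37.5)),('bottom mid',(0,0,-52.5)),('right',(15,-.4,-37.5)),('shank0',(-3,0,0))): print(n,proj('side',c+np.array(o)))
B=np.load('pics/im.npy').mean(2)
# notch in side: projections of notch floor corners predicted, 
for y in (97.2,37,-28): 
  for dy in(-5.5,5.5): print(y,dy,proj('side',(607.3+(y-36)*.03,y+dy,285)),proj('side',(607.3+(y-36)*.03,y+dy,277)))
print(B[150:185:2,250:275].astype(int))
im=cv2.imread('pics/side4.png');cv2.imwrite('pics/s4d.png',cv2.resize(im[140:200,225:305],None,fx=9,fy=9,interpolation=cv2.INTER_CUBIC))
E
```

```text
tip [287.9 189.4]
bottom mid [279.4 189.2]
right [273.8 181.2]
shank0 [279.2 171.8]
97.2 -5.5 [241.4 179.9] [241.8 182.6]
97.2 5.5 [237.8 182.7] [238.2 185.5]
37 -5.5 [261.2 165. ] [261.5 167.7]
37 5.5 [257.8 167.7] [258.1 170.5]
-28 -5.5 [281.2 149.9] [281.4 152.6]
-28 5.5 [278.  152.4] [278.2 155.2]
[[161 161 162 162 162 161 162 160 160 158 158 160 159 159 159 160 160 159 159 159 159 158 157 158 158]
 [161 162 161 161 160 160 160 159 159 158 159 159 160 160 160 159 158 158 158 158 157 157 157 158 159]
 [161 161 160 160 159 159 159 158 159 159 159 160 158 158 158 157 158 157 157 157 157 158 159 155 147]
 [160 160 159 159 158 159 159 159 159 158 158 158 157 157 157 157 157 157 158 157 157 151 141 125 107]
 [159 159 158 158 159 159 159 158 158 157 156 156 157 156 156 156 157 157 154 145 128 110  96  90  89]
 [158 158 159 159 158 157 156 156 156 157 155 156 157 157 157 154 145 132 116 103  92  88  88  89  89]
 [159 158 158 157 156 156 156 156 156 156 155 156 155 150 139 125 106  94  89  88  88  88  89  96 110]
 [156 155 155 156 155 155 156 156 153 145 134 132 125 108  96  89  87  88  8
[... 357 characters left out ...]
  88  87  88  87  88  91  99 111 119 124 124 125 138 153 160 161 161 161 161 162]
 [107  94  88  87  86  86  88  90  96 104 112 121 125 126 124 125 139 154 159 162 162 163 162 163 163]
 [ 87  87  86  86  86  87  91 101 112 120 124 127 126 123 120 129 150 159 162 162 163 162 163 162 163]
 [ 87  87  90  94  96  97  95  93  94  96  98 101 103 110 127 148 159 162 162 163 164 163 163 163 163]
 [101 112 128 140 144 144 139 128 123 122 122 123 127 138 151 160 163 163 164 164 163 162 162 161 161]
 [142 151 156 157 158 157 157 158 158 160 160 160 160 161 162 163 164 163 163 161 161 161 160 160 161]
 [157 157 157 158 158 159 160 161 161 161 162 162 163 164 163 164 163 162 160 160 160 161 160 161 161]]
```

View pics/s4d.png

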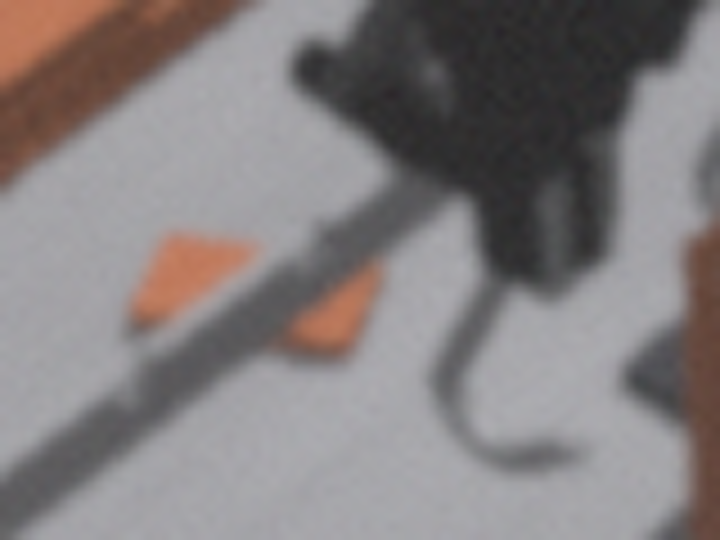

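```bash
python3 - <<'E'
from p import *
im=cv2.imread('pics/side4.png').astype(float).mean(2)
# wire centreline: rows from 170..185, min intensity
for r in range(170,194,2):
    row=im[r,268:296]; print(r,row.astype(int))
for uv in((289.2,190.3),(281.5,191),(275,182)): print(uv,onplane('side',uv,1,38)-np.array([553.4,37.6,301.0]))
E
```

```text
170 [155 166 165 168 167 169 167 169 167 156 127  92  74  62  62  57  59  70  81  87  93 107 127 143 159 161 161 165]
172 [158 166 168 168 169 172 170 169 156 138 110  96  99 117 129 123 109 102 102 114 133 153 160 165 165 167 165 165]
174 [167 168 168 169 168 169 169 157 134 110  98 103 126 149 161 165 162 158 156 159 164 164 168 168 166 167 168 169]
176 [168 170 169 171 171 165 152 127 104  99 103 126 151 165 168 167 168 167 167 167 169 167 165 170 171 170 168 165]
178 [169 168 171 172 164 152 128 104  98 106 131 154 165 171 169 170 169 169 170 167 169 169 170 170 172 169 164 149]
180 [170 171 171 166 153 128 103 100 109 136 158 166 168 168 170 169 171 171 171 172 172 170 172 168 166 155 128 103]
182 [172 169 167 162 140 115 100 107 131 155 168 168 167 171 170 170 170 171 172 171 171 169 169 167 164 144 112  79]
184 [169 169 166 165 154 133 112 117 135 153 165 171 169 168 171 173 172 173 170 169 171 169 169 168 168 157 148 128]
186 [167 167 167 168 164 154 135 126 132 154 170 171 168 171 171 170 170 171 169 166 167 171 171 171 170 169 168 165]
188 [166 170 169 168 168 165 157 142 133 137 153 163 159 159 159 156 150 147 148 154 159 159 164 166 167 170 166 168]
190 [168 168 171 170 170 170 167 164 157 141 129 124 120 119 114 108 105 107 110 118 126 141 151 163 169 165 167 168]
192 [167 167 171 169 169 168 168 169 170 165 161 154 145 135 133 132 133 135 147 152 155 159 161 163 167 167 164 168]
(289.2, 190.3) [-28.3   0.4 -38.6]
(281.5, 191) [ -6.2   0.4 -53.8]
(275, 182) [ 10.9   0.4 -36.9]
```

Emit:
drive_tool:
  steps:
    - [0, 0.0005, 0.015, 0, 0]
    - [0, 0, 0.0145, 0, 0]
    - [0.02, 0, 0, 0, 0]
    - [0.015, 0, 0, 0, 0]
    - [0.005, 0, 0, 0, 0]
    - [0, 0, 0, 0, 0]
    - [0, 0, 0, 0, 0]

```text
clock: 7.35
position: [572.5, 37.1, 292.2]
ee_rot: [1.0, -0.015, -0.0, -0.0]
contact_force: [-1.3, 0.7, -1.5]
gripper_width: 6.3
```

```bash
python3 - <<'E'
from p import *
s,M=st(); snap('side','side5'); s,M=st()
im=cv2.imread('pics/side5.png');cv2.imwrite('pics/s5d.png',cv2.resize(im[140:200,225:305],None,fx=9,fy=9,interpolation=cv2.INTER_CUBIC))
E
```

```text
t 7.35 p [572.5  37.1 292.2] z [-0.  0. -1.] xang -1.66 F [-1.3  0.7 -1.5] w 6.3 j [ 0.3  0.3 -0.  -0.  -1.3  1.2]
t 7.4 p [572.5  37.  292.4] z [-0.  0. -1.] xang -1.67 F [-0.  -0.6 -2.2] w 6.2 j [ 0.3  0.3 -0.  -0.  -1.3  1.2]
```

View pics/s5d.png

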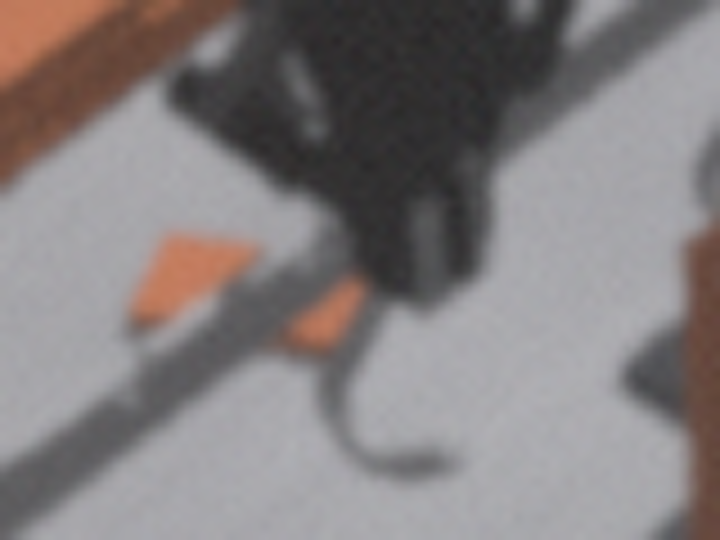

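Emit:
drive_tool:
  steps:
    - [0.005, 0, 0.002, 0, 0]
    - [0.005, 0, 0.001, 0, 0]
    - [0, 0, 0, 0, 0]
    - [0, 0, 0.004, 0, 0]
    - [0.0005, 0, 0.004, 0, 0]
    - [0, 0, 0, 0, 0]

```text
clock: 8.0
position: [583.4, 36.3, 280.3]
ee_rot: [1.0, -0.015, -0.001, 0.0]
contact_force: [0.6, -0.5, -1.1]
gripper_width: 6.9
```

```bash
python3 - <<'E'
from p import *
s,M=st(); snap('side','side6'); s,M=st()
im=cv2.imread('pics/side6.png');cv2.imwrite('pics/s6d.png',cv2.resize(im[140:200,225:305],None,fx=9,fy=9,interpolation=cv2.INTER_CUBIC))
E
```

```text
t 8.0 p [583.4  36.3 280.3] z [-0. -0. -1.] xang -1.71 F [ 0.6 -0.5 -1.1] w 6.9 j [ 0.3  0.3 -0.  -0.  -1.3  1.2]
t 8.05 p [583.6  36.3 280.7] z [-0. -0. -1.] xang -1.71 F [-0.8  0.5 -0.8] w 5.9 j [ 0.3  0.3 -0.  -0.  -1.3  1.2]
```

View pics/s6d.png

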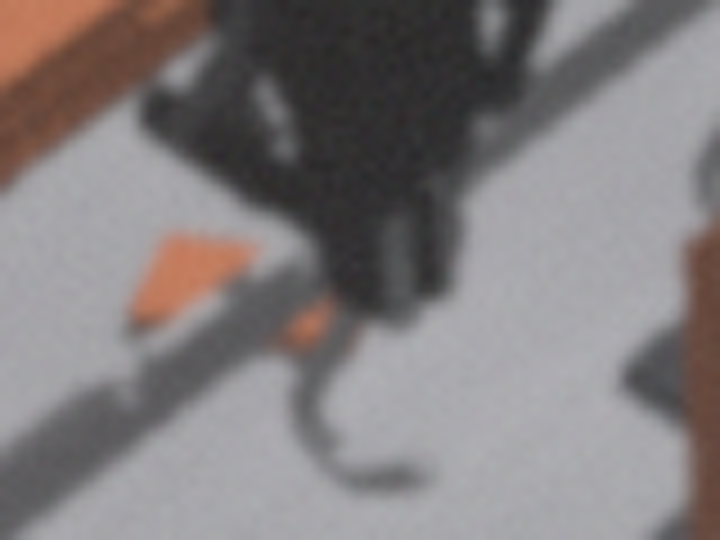

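Emit:
drive_tool:
  steps:
    - [0.002, -0.0003, 0.006, 0, 0]
    - [0.002, -0.0003, 0.006, 0, 0]
    - [0.002, 0, 0.006, 0, 0]
    - [0.002, 0, 0.005, 0, 0]
    - [0, 0, 0, 0, 0]
    - [0, 0, 0, 0, 0]

```text
clock: 8.65
position: [591.9, 36.7, 258.0]
ee_rot: [1.0, -0.015, -0.0, 0.0]
contact_force: [0.7, 0.4, -0.6]
gripper_width: 6.7
```

```bash
python3 - <<'E'
from p import *
s,M=st(); snap('side','side7'); snap('top','top7'); s,M=st()
im=cv2.imread('pics/side7.png');cv2.imwrite('pics/s7d.png',cv2.resize(im[140:210,225:305],None,fx=8,fy=8,interpolation=cv2.INTER_CUBIC))
im=cv2.imread('pics/top7.png');cv2.imwrite('pics/t7d.png',cv2.resize(im[100:170,250:340],None,fx=8,fy=8,interpolation=cv2.INTER_CUBIC))
E
```

```text
t 8.65 p [591.9  36.7 258. ] z [-0. -0. -1.] xang -1.7 F [ 0.7  0.4 -0.6] w 6.7 j [ 0.3  0.3 -0.   0.  -1.2  1.2]
t 8.75 p [592.   36.8 258.5] z [ 0.  0. -1.] xang -1.69 F [-0.5  0.7 -1.1] w 6.5 j [ 0.3  0.3 -0.   0.  -1.2  1.2]
```

View pics/s7d.png

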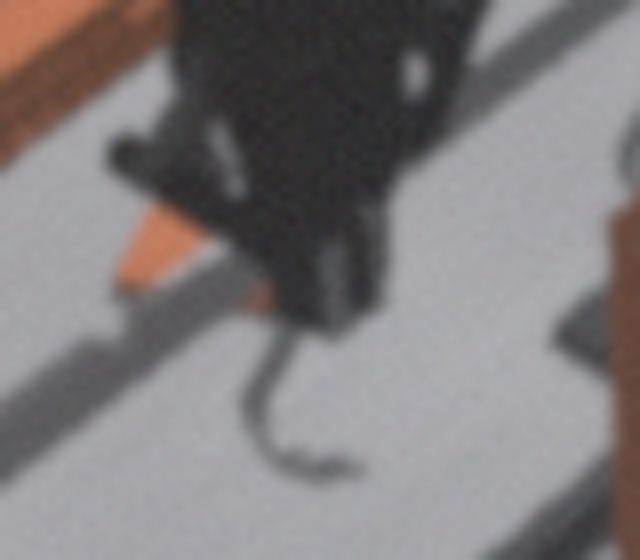

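View pics/t7d.png

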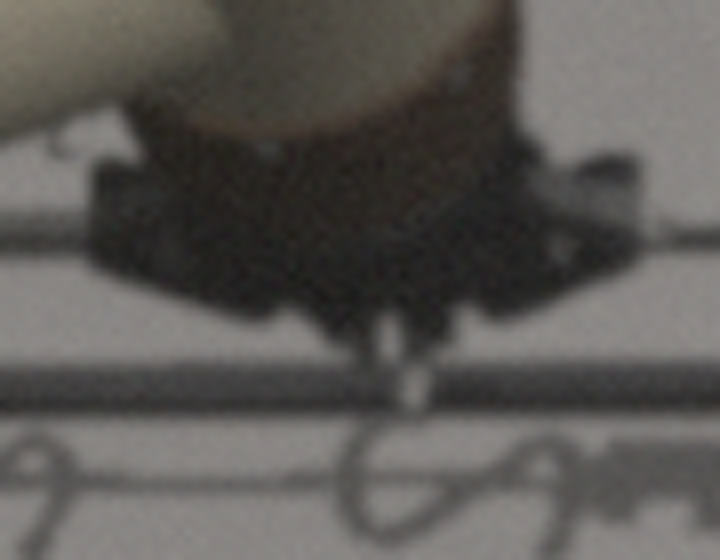

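```bash
python3 - <<'E'
from p import *
im=cv2.imread('pics/top7.png').astype(float).mean(2)
for r in range(138,153): print(r,im[r,292:310].astype(int))
for uv in((298.6,141.5),(299,142),(301.9,148)):
    for z in (200,250,270): print(uv,onplane('top',uv,2,z))
print(proj('top',(584,37.3,200)),proj('top',(590,37.3,275)),proj('top',(590,37.3,240)))
E
```

```text
138 [39 37 32 37 41 43 50 50 38 35 35 36 35 44 59 77 83 74]
139 [ 36  29  36  41  46  63  76  67  51  40  34  36  38  43  68  92 108 103]
140 [ 32  43  36  41  55  78  96  85  59  43  35  39  41  42  74 103 121 119]
141 [ 45  47  46  41  61  86 110  99  69  51  45  44  37  53  78 106 126 133]
142 [ 61  56  55  50  65  89 113 105  78  56  52  50  55  64  84 112 129 138]
143 [ 84  76  60  53  61  93 116 108  80  56  55  66  77  89 103 116 129 134]
144 [ 99  89  71  57  62  84 102 100  76  65  67  74  87 103 108 113 120 122]
145 [90 80 68 57 61 75 83 87 81 83 82 83 84 94 90 96 96 96]
146 [ 73  69  63  62  62  68  69  76  88  98 101  90  75  73  73  74  69  72]
147 [ 63  67  65  66  61  62  66  76  96 110 108  93  71  63  59  59  57  61]
148 [ 61  56  59  63  60  60  65  76  95 115 110  89  62  57  49  51  52  49]
149 [ 56  51  52  55  52  52  60  74 100 115 109  79  55  48  44  47  44  47]
150 [ 49  53  50  51  48  48  54  67  86 103  96  75  54  52  50  48  50  49]
151 [70 70 68 62 64 66 66 71 82 86 85 73 73 74 73 73 74 73]
152 [102  98  88  80  80  78  85  85  88  91  89  96 103 105 105 107 102 106]
(298.6, 141.5) [605.7  42.6 200. ]
(298.6, 141.5) [590.7  38.8 250. ]
(298.6, 141.5) [584.7  37.3 270. ]
(299, 142) [604.5  41.7 200. ]
(299, 142) [589.6  38.  250. ]
(299, 142) [583.6  36.5 270. ]
(301.9, 148) [590.6  35.6 200. ]
(301.9, 148) [576.6  32.3 250. ]
(301.9, 148) [571.  31. 270.]
[301.2 151. ] [298.3 138.2] [299.7 143.2]
```

Emit:
drive_tool:
  steps:
    - [0, 0, 0.003, 0, 0]
    - [0, 0, 0.003, 0, 0]
    - [0, 0, 0.002, 0, 0]
    - [0, 0, 0, 0, 0]

```text
clock: 9.15
position: [591.5, 36.7, 249.7]
ee_rot: [1.0, -0.015, -0.001, 0.0]
contact_force: [-0.1, -0.0, -0.2]
gripper_width: 6.5
```

Emit:
drive_tool:
  steps:
    - [0, 0, 0.002, 0, 0]
    - [0, 0, 0, 0, 0]

```text
clock: 9.35
position: [591.7, 36.8, 248.0]
ee_rot: [1.0, -0.015, -0.0, 0.0]
contact_force: [-0.3, 0.1, -1.4]
gripper_width: 6.5
```

Emit:
drive_tool:
  steps:
    - [0, 0, 0.002, 0, 0]
    - [0, 0, 0, 0, 0]

```text
clock: 9.55
position: [591.7, 36.7, 245.9]
ee_rot: [1.0, -0.015, -0.0, 0.0]
contact_force: [0.2, -0.5, -1.7]
gripper_width: 6.8
```

Emit:
drive_tool:
  steps:
    - [0, 0, 0.0015, 0, 0]
    - [0, 0, 0, 0, 0]

```text
clock: 9.75
position: [591.7, 36.8, 244.5]
ee_rot: [1.0, -0.015, -0.0, 0.0]
contact_force: [0.0, -0.4, -1.7]
gripper_width: 6.6
```

Emit:
drive_tool:
  steps:
    - [0, 0, 0.001, 0, 0]
    - [0, 0, 0, 0, 0]

```text
clock: 9.95
position: [591.7, 36.7, 243.6]
ee_rot: [1.0, -0.015, -0.0, 0.0]
contact_force: [0.5, -0.8, -1.5]
gripper_width: 6.4
```

Emit:
drive_tool:
  steps:
    - [0, 0, 0.001, 0, 0]
    - [0, 0, 0, 0, 0]

```text
clock: 10.15
position: [591.8, 36.8, 242.7]
ee_rot: [1.0, -0.015, 0.0, 0.0]
contact_force: [0.8, -0.3, -1.6]
gripper_width: 6.4
```

Emit:
drive_tool:
  steps:
    - [0, 0, 0.001, 0, 0]
    - [0, 0, 0, 0, 0]

```text
clock: 10.35
position: [592.0, 36.8, 242.3]
ee_rot: [1.0, -0.015, 0.001, 0.0]
contact_force: [-0.6, -0.2, 0.6]
gripper_width: 6.3
```

Emit:
drive_tool:
  steps:
    - [0, 0, 0.001, 0, 0]
    - [0, 0, 0, 0, 0]

```text
clock: 10.55
position: [592.2, 36.7, 242.0]
ee_rot: [1.0, -0.015, 0.001, 0.0]
contact_force: [-1.6, 0.4, 5.6]
gripper_width: 6.4
```

Emit:
drive_tool:
  steps:
    - [0, 0, 0.001, 0, 0]
    - [0, 0, 0, 0, 0]

```text
clock: 10.75
position: [592.4, 36.7, 241.8]
ee_rot: [1.0, -0.015, 0.001, 0.0]
contact_force: [-2.9, 0.1, 8.6]
gripper_width: 6.5
```

Emit:
drive_tool:
  steps:
    - [0, 0, -0.002, 0, 0]
    - [0, 0, 0, 0, 0.006]
    - [0, 0, 0, 0, 0.008]
    - [0, 0, 0, 0, 0.01]
    - [0, 0, 0, 0, 0.013]
    - [0, 0, 0, 0, 0.018]
    - [0, 0, 0, 0, 0.026]
    - [0, 0, 0, 0, 0.035]
    - [0, 0, 0, 0, 0.035]

```text
clock: 11.65
position: [591.8, 36.8, 241.7]
ee_rot: [1.0, -0.015, -0.0, 0.0]
contact_force: [-1.1, 0.5, -0.4]
gripper_width: 35.1
```

```bash
python3 - <<'E'
from p import *
s,M=st(); snap('side','side8'); snap('top','top8'); s,M=st()
im=cv2.imread('pics/side8.png');cv2.imwrite('pics/s8d.png',cv2.resize(im[120:220,210:320],None,fx=6,fy=6,interpolation=cv2.INTER_CUBIC))
im=cv2.imread('pics/top8.png');cv2.imwrite('pics/t8d.png',cv2.resize(im[100:170,250:340],None,fx=8,fy=8,interpolation=cv2.INTER_CUBIC))
E
```

```text
t 11.65 p [591.8  36.8 241.7] z [-0. -0. -1.] xang -1.7 F [-1.1  0.5 -0.4] w 35.1 j [ 0.3  0.3 -0.1 -0.  -1.2  1.2]
t 11.75 p [591.8  36.8 241.7] z [ 0.  0. -1.] xang -1.7 F [-1.4 -0.1 -0.2] w 34.6 j [ 0.3  0.3 -0.1 -0.  -1.2  1.2]
```

View pics/s8d.png

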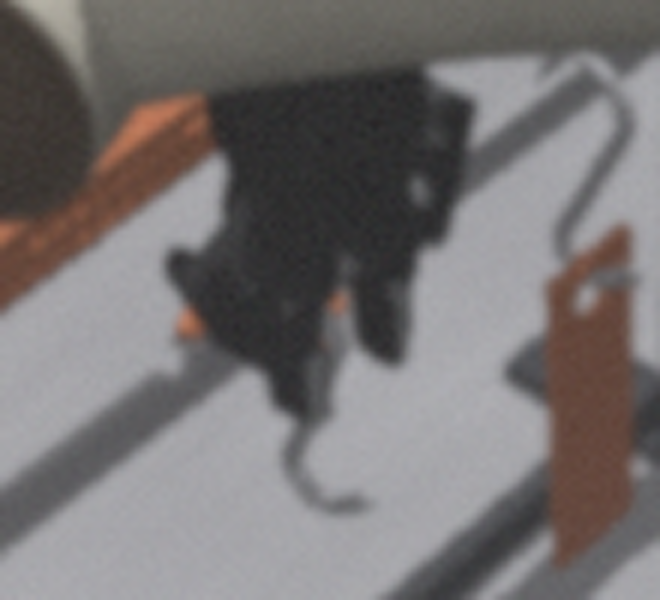

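View pics/t8d.png

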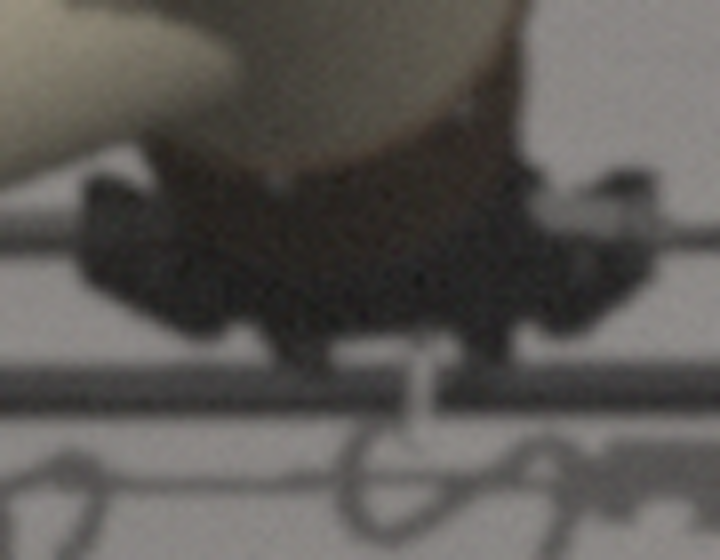

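Emit:
drive_tool:
  steps:
    - [-0.01, 0, 0, 0, 0.035]
    - [-0.02, 0, 0, 0, 0.035]
    - [-0.04, 0, 0, 0, 0.035]
    - [-0.05, 0, -0.01, 0, 0.06]
    - [-0.05, 0, -0.03, 0, 0.06]
    - [-0.03, 0, -0.03, 0, 0.06]
    - [0, 0, 0, 0, 0.06]

```text
clock: 12.45
position: [398.3, 42.3, 312.0]
ee_rot: [1.0, -0.014, 0.005, -0.002]
contact_force: [0.7, 0.6, 0.4]
gripper_width: 59.7
```

```bash
python3 - <<'E'
from p import *
s,M=st(); snap('side','side9'); snap('top','top9'); s,M=st()
im=cv2.imread('pics/side9.png');cv2.imwrite('pics/s9d.png',cv2.resize(im[120:220,210:330],None,fx=6,fy=6,interpolation=cv2.INTER_CUBIC))
im=cv2.imread('pics/top9.png');cv2.imwrite('pics/t9d.png',cv2.resize(im[110:170,260:400],None,fx=5,fy=5,interpolation=cv2.INTER_CUBIC))
E
```

```text
t 12.45 p [398.3  42.3 312. ] z [ 0.  0. -1.] xang -1.57 F [0.7 0.6 0.4] w 59.7 j [ 0.5 -0.1 -0.3  0.  -1.3  1. ]
t 12.55 p [399.2  42.5 308.2] z [ 0.  0. -1.] xang -1.65 F [ 0.3 -0.1  0.4] w 60.0 j [ 0.5 -0.1 -0.4 -0.  -1.3  1. ]
```

View pics/s9d.png

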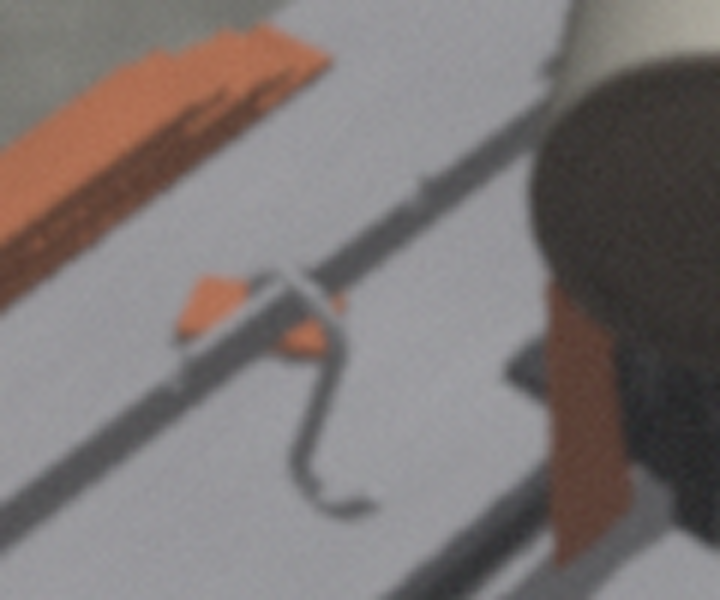

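View pics/t9d.png

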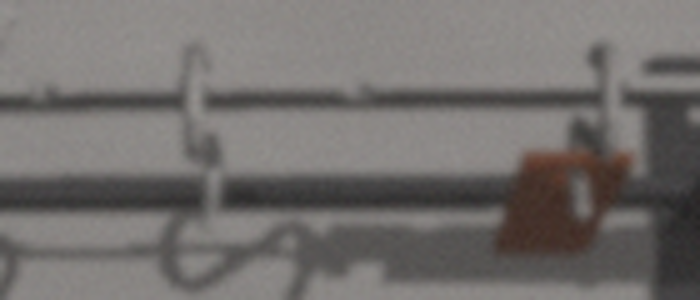

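Emit:
drive_tool:
  steps:
    - [0, 0.005, -0.05, 0, 0.06]
    - [0, 0.005, -0.05, 0, 0.06]
    - [0, 0.005, -0.04, 0, 0.06]
    - [0.05, 0, 0, 0, 0.06]
    - [0.05, 0, 0, 0, 0.06]
    - [0.05, 0, 0, 0, 0.06]
    - [0.05, 0, 0, 0, 0.06]
    - [0.05, 0, 0, 0, 0.06]
    - [0.05, 0, 0, 0, 0.06]
    - [0.05, 0, 0, 0, 0.06]
    - [0.05, 0, 0, 0, 0.06]
    - [0.05, 0, 0, 0, 0.06]

```text
clock: 13.75
position: [814.4, 15.2, 437.4]
ee_rot: [1.0, -0.015, 0.004, 0.001]
contact_force: [1.2, -0.2, 1.9]
gripper_width: 60.1
```

```bash
python3 - <<'E'
from p import *
s,M=st();print(s['joints'])
E
```

```text
t 13.75 p [814.4  15.2 437.4] z [ 0. -0. -1.] xang -1.76 F [ 1.2 -0.2  1.9] w 60.1 j [ 0.2  0.9  1.4  0.  -2.1  1.3]
[ 0.2  0.9  1.4  0.  -2.1  1.3]
```

Emit:
drive_tool:
  steps:
    - [0.05, 0, 0, 0, 0.06]
    - [0.05, 0, 0, 0, 0.06]
    - [0.05, 0, 0, 0, 0.06]
    - [0.05, 0, 0, 0, 0.06]

```text
clock: 14.15
position: [892.5, 7.8, 366.5]
ee_rot: [0.998, -0.015, 0.053, 0.003]
contact_force: [0.2, -0.0, 1.0]
gripper_width: 59.9
```

```bash
python3 - <<'E'
from p import *
s,M=st();print(s['joints'].round(3).tolist(), s['joint_vel'].round(2).tolist())
E
```

```text
t 14.15 p [892.5   7.8 366.5] z [ 0.1 -0.  -1. ] xang -1.72 F [ 0.2 -0.   1. ] w 59.9 j [ 0.2  1.   1.4  0.  -1.9  1.4]
[0.198, 0.969, 1.405, 0.029, -1.904, 1.354] [-0.04, 0.19, 0.01, 0.06, 0.46, 0.06]
```

Emit:
drive_tool:
  steps:
    - [0.05, 0, -0.01, 0, 0.06]
    - [0.05, 0, -0.01, 0, 0.06]
    - [0.05, 0, -0.01, 0, 0.06]
    - [0.05, 0, -0.01, 0, 0.06]

```text
clock: 14.55
position: [938.7, 1.6, 355.4]
ee_rot: [0.993, -0.015, 0.114, 0.005]
contact_force: [-0.9, -0.3, 0.6]
gripper_width: 60.0
```

```bash
python3 - <<'E'
from p import *
s,M=st();print(s['joints'].round(3).tolist(), M.round(3).tolist())
E
```

```text
t 14.55 p [938.7   1.6 355.4] z [ 0.2 -0.  -1. ] xang -1.68 F [-0.9 -0.3  0.6] w 60.0 j [ 0.2  1.   1.4  0.1 -1.8  1.4]
[0.191, 0.994, 1.405, 0.057, -1.76, 1.367] [[0.974, -0.031, 0.226], [-0.028, -1.0, -0.013], [0.227, 0.007, -0.974]]
```

Emit:
drive_tool:
  steps:
    - [0.05, 0, -0.02, 0, 0.06]
    - [0.05, 0, -0.02, 0, 0.06]
    - [0.05, 0, -0.02, 0, 0.06]
    - [0.05, 0, -0.02, 0, 0.06]
    - [0.05, 0, -0.02, 0, 0.06]
    - [0.05, 0, -0.02, 0, 0.06]
    - [0.05, 0, -0.02, 0, 0.06]
    - [0.05, 0, -0.02, 0, 0.06]
    - [0.05, 0, -0.02, 0, 0.06]
    - [0.05, 0, -0.02, 0, 0.06]

```text
clock: 15.55
position: [965.2, -5.2, 489.0]
ee_rot: [0.963, -0.014, 0.27, 0.012]
contact_force: [-0.1, 0.6, -0.4]
gripper_width: 60.5
```

```bash
python3 - <<'E'
from p import *
s,M=st();print(s['joints'].round(3).tolist(), M.round(3).tolist())
E
```

```text
t 15.55 p [965.2  -5.2 489. ] z [ 0.5 -0.  -0.9] xang -1.43 F [-0.1  0.6 -0.4] w 60.5 j [ 0.2  0.9  1.4  0.1 -1.6  1.4]
[0.201, 0.89, 1.407, 0.135, -1.556, 1.374] [[0.854, -0.034, 0.519], [-0.021, -0.999, -0.031], [0.52, 0.015, -0.854]]
```

Emit:
drive_tool:
  steps:
    - [0.05, 0, -0.01, 0, 0.06]
    - [0.05, 0, -0.01, 0, 0.06]
    - [0.05, 0, -0.01, 0, 0.06]
    - [0.05, 0, -0.01, 0, 0.06]
    - [0.05, 0, -0.01, 0, 0.06]
    - [0.05, 0, -0.01, 0, 0.06]
    - [0.05, 0, -0.01, 0, 0.06]
    - [0.05, 0, -0.01, 0, 0.06]

```text
clock: 16.35
position: [977.7, -7.4, 595.7]
ee_rot: [0.921, -0.014, 0.388, 0.018]
contact_force: [0.5, -0.1, 0.2]
gripper_width: 60.0
```

```bash
python3 - <<'E'
from p import *
s,M=st();print(s['joints'].round(3).tolist(), M.round(3).tolist())
E
```

```text
t 16.35 p [977.7  -7.4 595.7] z [ 0.7 -0.  -0.7] xang -0.97 F [ 0.5 -0.1  0.2] w 60.0 j [ 0.2  0.8  1.4  0.2 -1.4  1.4]
[0.214, 0.823, 1.407, 0.201, -1.379, 1.368] [[0.698, -0.04, 0.715], [-0.012, -0.999, -0.045], [0.716, 0.023, -0.698]]
```

```bash
python3 - <<'E'
from p import *
np.set_printoptions(precision=4,suppress=True)
s,M=st();d=np.array([640,690,520])-s['position'];print(M.T@d/17/1000, np.linalg.norm(d))
r=np.array([.68,.73,0]);print('radial out tool',M.T@r)
E
```

```text
t 16.35 p [977.7218  -7.3721 595.6883] z [ 0.715 -0.045 -0.698] xang -0.97 F [ 0.5431 -0.1318  0.1628] w 60.0 j [ 0.214  0.823  1.407  0.201 -1.379  1.368]
[-0.0175 -0.0403 -0.0129] 778.5323097568053
radial out tool [ 0.4663 -0.7567  0.4531]
```

Emit:
drive_tool:
  steps:
    - [-0.0175, -0.04, -0.013, 0, 0.06]
    - [-0.0175, -0.04, -0.013, 0, 0.06]
    - [-0.0175, -0.04, -0.013, 0, 0.06]
    - [-0.0175, -0.04, -0.013, 0, 0.06]
    - [-0.0175, -0.04, -0.013, 0, 0.06]
    - [-0.0175, -0.04, -0.013, 0, 0.06]
    - [-0.0175, -0.04, -0.013, 0, 0.06]
    - [-0.0175, -0.04, -0.013, 0, 0.06]
    - [-0.0175, -0.04, -0.013, 0, 0.06]
    - [-0.0175, -0.04, -0.013, 0, 0.06]
    - [-0.0175, -0.04, -0.013, 0, 0.06]
    - [-0.0175, -0.04, -0.013, 0, 0.06]
    - [-0.0175, -0.04, -0.013, 0, 0.06]
    - [-0.0175, -0.04, -0.013, 0, 0.06]
    - [-0.0175, -0.04, -0.013, 0, 0.06]
    - [-0.0175, -0.04, -0.013, 0, 0.06]
    - [-0.0175, -0.04, -0.013, 0, 0.06]

```text
clock: 18.05
position: [647.5, 674.1, 526.5]
ee_rot: [0.922, -0.015, 0.388, 0.017]
contact_force: [1.2, 1.0, 1.2]
gripper_width: 59.9
```

```bash
python3 - <<'E'
from p import *
np.set_printoptions(precision=3,suppress=True)
s,M=st()
r=np.array([.68,.73,0]);print('radial out tool',M.T@r)
E
```

```text
t 18.05 p [647.533 674.118 526.48 ] z [ 0.714 -0.044 -0.699] xang -1.21 F [1.152 0.957 1.24 ] w 59.9 j [ 1.152  0.817  1.011  0.74  -1.46   0.418]
radial out tool [ 0.465 -0.758  0.453]
```

Emit:
drive_tool:
  steps:
    - [0.023, -0.038, 0.0225, 0, 0.06]
    - [0.023, -0.038, 0.0225, 0, 0.06]
    - [0.023, -0.038, 0.0225, 0, 0.06]
    - [0.023, -0.038, 0.0225, 0, 0.06]
    - [0.023, -0.038, 0.0225, 0, 0.06]

```text
clock: 18.55
position: [707.4, 728.4, 432.9]
ee_rot: [0.931, 0.012, 0.363, -0.02]
contact_force: [0.2, 0.8, 1.6]
gripper_width: 60.0
```

```bash
python3 - <<'E'
from p import *
np.set_printoptions(precision=3,suppress=True)
s,M=st()
r=np.array([.68,.73,0]);print('radial out tool',M.T@r,M[:,1])
E
```

```text
t 18.55 p [707.384 728.437 432.863] z [ 0.676  0.047 -0.735] xang 0.62 F [0.202 0.776 1.624] w 60.0 j [ 1.102  1.007  1.24   0.632 -1.402  0.516]
radial out tool [ 0.506 -0.704  0.494] [ 0.038 -0.999 -0.029]
```

```bash
python3 - <<'E'
from p import *
np.set_printoptions(precision=4,suppress=True)
s,M=st();d=np.array([905,240,570])-s['position'];print(M.T@d/12/1000, np.linalg.norm(d))
r=np.array([.8,.2,.55])*50;print('out tool',M.T@r)
E
```

```text
t 18.55 p [707.3843 728.4367 432.8628] z [ 0.676  0.047 -0.735] xang 0.62 F [0.2016 0.7756 1.6237] w 60.0 j [ 1.102  1.007  1.24   0.632 -1.402  0.516]
[0.0195 0.0409 0.0008] 544.4528876286042
out tool [48.1331 -9.2877  7.2932]
```

Emit:
drive_tool:
  steps:
    - [0.0195, 0.041, 0, 0, 0.06]
    - [0.0195, 0.041, 0, 0, 0.06]
    - [0.0195, 0.041, 0, 0, 0.06]
    - [0.0195, 0.041, 0, 0, 0.06]
    - [0.0195, 0.041, 0, 0, 0.06]
    - [0.0195, 0.041, 0, 0, 0.06]
    - [0.0195, 0.041, 0, 0, 0.06]
    - [0.0195, 0.041, 0, 0, 0.06]
    - [0.0195, 0.041, 0, 0, 0.06]
    - [0.0195, 0.041, 0, 0, 0.06]
    - [0.0195, 0.041, 0, 0, 0.06]
    - [0.0195, 0.041, 0, 0, 0.06]
    - [0.048, -0.009, 0.007, 0, 0.06]
    - [0.048, -0.009, 0.007, 0, 0.06]
    - [0.048, -0.009, 0.007, 0, 0.06]
    - [0.048, -0.009, 0.007, 0, 0.06]

```text
clock: 20.15
position: [948.9, 250.9, 606.1]
ee_rot: [0.914, 0.01, 0.404, -0.031]
contact_force: [0.6, 0.5, -1.2]
gripper_width: 60.0
```

```bash
python3 - <<'E'
from p import *
np.set_printoptions(precision=3,suppress=True)
s,M=st();print(M[:,1])
E
```

```text
t 20.15 p [948.878 250.932 606.068] z [ 0.738  0.065 -0.671] xang -0.61 F [ 0.601  0.491 -1.241] w 60.0 j [ 0.507  0.838  1.403  0.314 -1.357  1.145]
[ 0.044 -0.998 -0.049]
```

Emit:
drive_tool:
  steps:
    - [0.049, -0.002, 0.005, 0, 0.06]
    - [0.049, -0.002, 0.005, 0, 0.06]
    - [0.049, -0.002, 0.005, -3.8, 0.06]
    - [-0.02, 0, 0, 0, 0.06]

```text
clock: 20.55
position: [964.3, 231.0, 633.1]
ee_rot: [0.89, 0.039, 0.453, -0.024]
contact_force: [1.6, 2.3, 0.7]
gripper_width: 59.9
```

```bash
python3 - <<'E'
from p import *
np.set_printoptions(precision=4,suppress=True)
for n in('side','top'): snap(n,n+'10')
s,M=st();print(M)
# precise link geometry: block and bars
XS=cloud('side',np.load('pics/dm.npy')); XT=cloud('top',np.load('pics/dmt.npy'))
for nm,X in(('side',XS),('top',XT)):
    for yc in(-195,-338):
        m=(X[...,2]>174)&(X[...,2]<186)&(abs(X[...,1]-yc)<45)&(abs(X[...,0]-410)<40); Q=X[m]
        l=cv2.fitLine(Q[:,:2].astype(np.float32),cv2.DIST_HUBER,0,.01,.01).ravel()
        t=l[:2]*np.sign(l[1]); a=(Q[:,:2]-l[2:])@t
        print(nm,yc,len(Q),'mid',l[2:]+t*(a.min()+a.max())/2,'len',np.ptp(a),'yaw',np.degrees(np.arctan2(-t[0],t[1])), 'z',Q[:,2].mean())
t=np.load('pics/imt.npy')
hsv=cv2.cvtColor(t.astype(np.uint8),cv2.COLOR_BGR2HSV)
m=((hsv[...,0]<20)&(hsv[...,1]>110)).astype(np.uint8)*255; m[:200]=0;m[:,:360]=0;m[255:]=0
print(cv2.minAreaRect(max(cv2.findContours(m,0,2)[0],key=cv2.contourArea)))
E
```

```text
t 20.65 p [961.4398 231.3494 622.7057] z [ 0.791  0.075 -0.607] xang 5.09 F [ 1.241   0.3604 -2.2266] w 60.1 j [ 0.481  0.736  1.167  0.336 -1.144  1.181]
[[ 0.605   0.092   0.7909]
 [ 0.0539 -0.9958  0.0746]
 [ 0.7944 -0.0025 -0.6074]]
side -195 50 mid [ 405.724  -196.7885] len 50.91400989923467 yaw 6.665641 z 178.08749411547132
side -338 40 mid [ 421.0469 -339.3693] len 49.66109656133101 yaw 5.057308 z 178.1550996686611
top -195 67 mid [ 406.2908 -194.7931] len 50.43434682681129 yaw 6.302001 z 179.69280194349417
top -338 65 mid [ 421.7362 -338.7649] len 49.41336313396536 yaw 6.1846175 z 179.22990464386663
((429.28997802734375, 228.02999877929688), (25.597265243530273, 112.854248046875), 81.8698959350586)
```

View pics/side10.png

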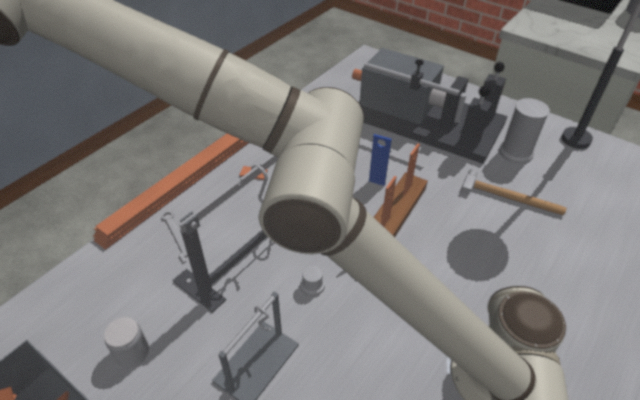

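```bash
python3 - <<'E'
from p import *
np.set_printoptions(precision=4,suppress=True)
s,M=st();p=s['position'];B=np.array([480,-250,450]);C=np.array([411,-340,185]);G=np.array([436.4,-337.6,65.5])
print(M.T@(B-p)/16/1000,M.T@(C-B)/7/1000,M.T@(G-C)/1000)
E
```

```text
t 20.65 p [961.4398 231.3494 622.7057] z [ 0.791  0.075 -0.607] xang 5.09 F [ 1.241   0.3604 -2.2266] w 60.1 j [ 0.481  0.736  1.167  0.336 -1.144  1.181]
[-0.0284  0.0272 -0.0195] [-0.0367  0.012   0.0142] [-0.0794  0.0002  0.0929]
```

Emit:
drive_tool:
  steps:
    - [-0.0285, 0.027, -0.0195, 0, 0.07]
    - [-0.0285, 0.027, -0.0195, 0, 0.07]
    - [-0.0285, 0.027, -0.0195, 0, 0.07]
    - [-0.0285, 0.027, -0.0195, 0, 0.07]
    - [-0.0285, 0.027, -0.0195, 0, 0.07]
    - [-0.0285, 0.027, -0.0195, 0, 0.07]
    - [-0.0285, 0.027, -0.0195, 0, 0.07]
    - [-0.0285, 0.027, -0.0195, 0, 0.07]
    - [-0.0285, 0.027, -0.0195, 0, 0.07]
    - [-0.0285, 0.027, -0.0195, 0, 0.07]
    - [-0.0285, 0.027, -0.0195, 0, 0.07]
    - [-0.0285, 0.027, -0.0195, 0, 0.07]
    - [-0.0285, 0.027, -0.0195, 0, 0.07]
    - [-0.0285, 0.027, -0.0195, 0, 0.07]
    - [-0.0285, 0.027, -0.0195, 0, 0.07]
    - [-0.0285, 0.027, -0.0195, 0, 0.07]
    - [0, 0, 0, 0, 0.07]

```text
clock: 22.35
position: [497.6, -234.8, 461.6]
ee_rot: [0.89, 0.036, 0.453, -0.02]
contact_force: [0.4, -0.8, 0.2]
gripper_width: 70.1
```

```bash
python3 - <<'E'
from p import *
np.set_printoptions(precision=4,suppress=True)
s,M=st();p=s['position'];C=np.array([411,-340,200]);G=np.array([436.4,-337.6,65.5]);print(M)
print(M.T@(C-p)/7/1000,M.T@(G-C)/1000)
E
```

```text
t 22.35 p [ 497.5671 -234.8487  461.643 ] z [ 0.806  0.068 -0.588] xang 4.49 F [ 0.4448 -0.777   0.1702] w 70.1 j [-0.398 -0.153 -0.145 -0.564 -0.778  2.289]
[[ 0.5862  0.0818  0.806 ]
 [ 0.046  -0.9966  0.0677]
 [ 0.8089 -0.0026 -0.588 ]]
[-0.0382  0.0141  0.011 ] [-0.0938  0.      0.0997]
```

Emit:
drive_tool:
  steps:
    - [-0.038, 0.014, 0.011, 0, 0.07]
    - [-0.038, 0.014, 0.011, 0, 0.07]
    - [-0.038, 0.014, 0.011, 0, 0.07]
    - [-0.038, 0.014, 0.011, 0, 0.07]
    - [-0.038, 0.014, 0.011, 0, 0.07]
    - [-0.038, 0.014, 0.011, 0, 0.07]
    - [-0.038, 0.014, 0.011, 0, 0.07]
    - [0, 0, 0, 0, 0.07]
    - [0, 0, 0, 0, 0.07]

```text
clock: 23.25
position: [426.7, -326.0, 230.1]
ee_rot: [0.903, 0.027, 0.428, -0.025]
contact_force: [0.5, -1.1, 0.1]
gripper_width: 69.9
```

```bash
python3 - <<'E'
from p import *
np.set_printoptions(precision=4,suppress=True)
for n in('side','top'): snap(n,n+'11')
s,M=st();p=s['position'];C=np.array([411,-340,200]);G=np.array([436.4,-337.6,65.5]);print(M)
print(M.T@(C-p),M.T@(G-p))
im=cv2.imread('pics/side11.png');cv2.imwrite('pics/s11d.png',cv2.resize(im[80:260,320:480],None,fx=3.3,fy=3.3,interpolation=cv2.INTER_CUBIC))
im=cv2.imread('pics/top11.png');cv2.imwrite('pics/t11d.png',cv2.resize(im[160:300,360:520],None,fx=4,fy=4,interpolation=cv2.INTER_CUBIC))
E
```

```text
t 23.35 p [ 426.3338 -325.4598  230.4796] z [ 0.772  0.067 -0.633] xang 2.52 F [-0.6124 -0.5631  0.3957] w 69.7 j [-0.843  0.115 -0.323 -1.026 -0.812  3.096]
[[ 0.6324  0.0695  0.7715]
 [ 0.0278 -0.9974  0.0671]
 [ 0.7742 -0.0209 -0.6326]]
[-33.6976  14.0739   6.4768] [-121.6941   16.2614  111.3243]
```

View pics/s11d.png

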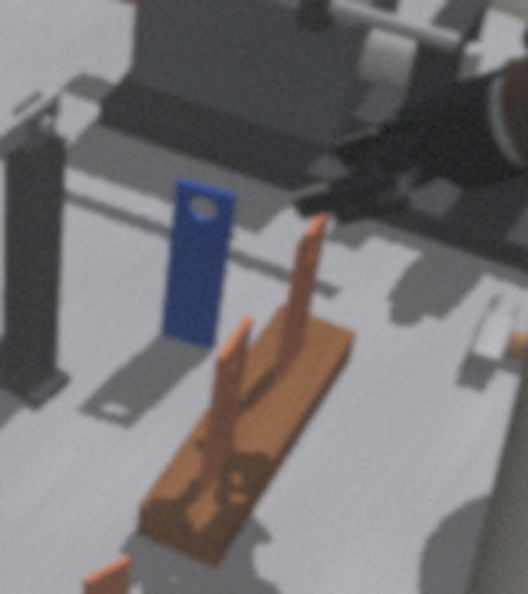

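View pics/t11d.png

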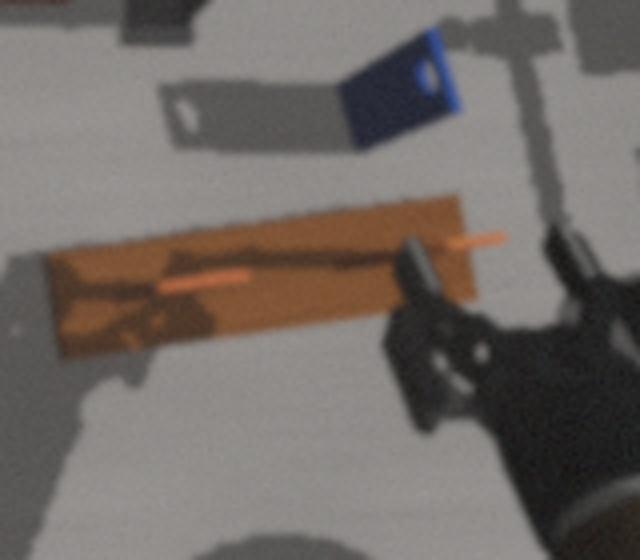

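Emit:
drive_tool:
  steps:
    - [0.031, 0, -0.025, 0, 0.07]
    - [0, 0, 0, 8.55, 0.07]
    - [0, 0, 0, 8.55, 0.07]
    - [0, 0, 0, 8.55, 0.07]
    - [0, 0, 0, 8.55, 0.07]
    - [0, 0, 0, 8.55, 0.07]
    - [0, 0, 0, 8.55, 0.07]
    - [0, 0, 0, 8.55, 0.07]
    - [0, 0, 0, 8.55, 0.07]
    - [0, 0, 0, 8.55, 0.07]
    - [0, 0, 0, 8.55, 0.07]
    - [0, 0, 0, 8.55, 0.07]
    - [0, 0, 0, 8.55, 0.07]
    - [0, 0, 0, 8.55, 0.07]
    - [0, 0, 0, 8.55, 0.07]
    - [0, 0, 0, 8.55, 0.07]
    - [0, 0, 0, 8.55, 0.07]
    - [0, 0, 0, 8.55, 0.07]
    - [0, 0, 0, 8.55, 0.07]
    - [0, 0, 0, 8.55, 0.07]

```text
clock: 25.35
position: [426.1, -325.9, 270.1]
ee_rot: [-0.161, 0.889, -0.04, 0.427]
contact_force: [0.4, -0.2, -0.3]
gripper_width: 70.5
```

```bash
python3 - <<'E'
from p import *
np.set_printoptions(precision=4,suppress=True)
s,M=st();p=s['position'];print(M)
E
```

```text
t 25.35 p [ 426.0687 -325.946   270.1307] z [ 0.771  0.067 -0.633] xang -151.22 F [ 0.38   -0.2491 -0.2875] w 70.5 j [-0.82   0.061 -0.286 -0.953 -0.844  0.133]
[[-0.5839 -0.2529  0.7714]
 [-0.3208  0.9448  0.067 ]
 [-0.7457 -0.2084 -0.6328]]
```

Emit:
drive_tool:
  steps:
    - [0, 0, 0, 7.8, 0.07]
    - [0, 0, 0, 7.8, 0.07]
    - [0, 0, 0, 0, 0.07]

```text
clock: 25.65
position: [426.0, -326.0, 269.9]
ee_rot: [-0.042, 0.903, 0.017, 0.428]
contact_force: [0.2, -0.6, 0.2]
gripper_width: 70.1
```

```bash
python3 - <<'E'
from p import *
np.set_printoptions(precision=4,suppress=True)
s,M=st();p=s['position'];print(M)
zt=M[:,2]; g=np.array([421.4,-339,77]); G=g+19*zt; C=G-15*np.array([1,0,0])+np.array([0,0,125]);print(G,C)
print(M.T@(C-p)/1000,M.T@(G-C)/1000)
E
```

```text
t 25.65 p [ 426.0215 -326.0036  269.9084] z [ 0.771  0.067 -0.633] xang -174.48 F [ 0.2474 -0.6387  0.1932] w 70.1 j [-0.82   0.061 -0.286 -0.953 -0.844 -0.133]
[[-0.6301 -0.0904  0.7713]
 [-0.0609  0.9959  0.067 ]
 [-0.7742 -0.0047 -0.633 ]]
[ 436.0542 -337.7275   64.9736] [ 421.0542 -337.7275  189.9736]
[ 0.0657 -0.0108  0.046 ] [ 0.0873 -0.0008  0.0907]
```

Emit:
drive_tool:
  steps:
    - [0.022, -0.0036, 0.0155, 0, 0.07]
    - [0.022, -0.0036, 0.0155, 0, 0.07]
    - [0.0217, -0.0036, 0.015, 0, 0.07]
    - [0, 0, 0, 0, 0.07]
    - [0, 0, 0, 0, 0.07]

```text
clock: 26.15
position: [420.6, -338.2, 189.0]
ee_rot: [-0.042, 0.903, 0.018, 0.427]
contact_force: [-0.2, -0.7, 1.1]
gripper_width: 69.8
```

```bash
python3 - <<'E'
from p import *
np.set_printoptions(precision=4,suppress=True)
for n in('side','top'): snap(n,n+'12')
s,M=st();p=s['position'];print(M)
zt=M[:,2]; g=np.array([421.4,-339,77]); G=g+19*zt
print(M.T@(G-p)/1000)
im=cv2.imread('pics/side12.png');cv2.imwrite('pics/s12d.png',cv2.resize(im[80:260,320:480],None,fx=3.3,fy=3.3,interpolation=cv2.INTER_CUBIC))
im=cv2.imread('pics/top12.png');cv2.imwrite('pics/t12d.png',cv2.resize(im[160:300,360:520],None,fx=4,fy=4,interpolation=cv2.INTER_CUBIC))
E
```

```text
t 26.25 p [ 421.0066 -338.2987  190.1949] z [ 0.771  0.066 -0.633] xang -174.44 F [-0.241  -0.147   0.7935] w 69.9 j [-0.9    0.192 -0.339 -1.099 -0.81   0.133]
[[-0.6302 -0.0901  0.7712]
 [-0.0614  0.9959  0.0662]
 [-0.774  -0.0056 -0.6332]]
[ 0.0874 -0.0001  0.0909]
```

View pics/t12d.png

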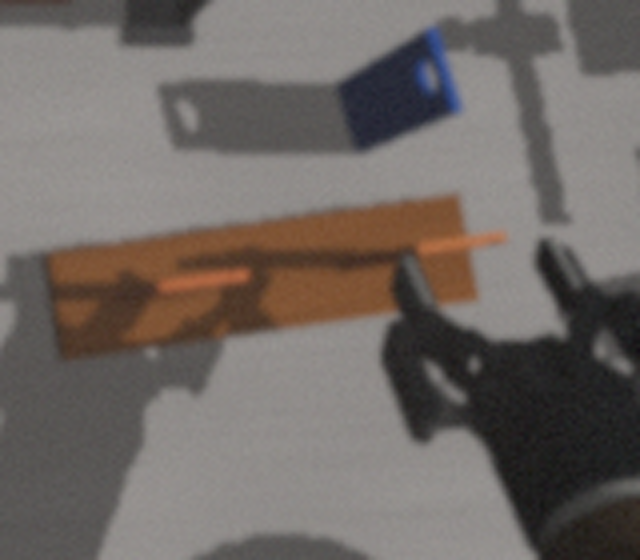

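View pics/s12d.png

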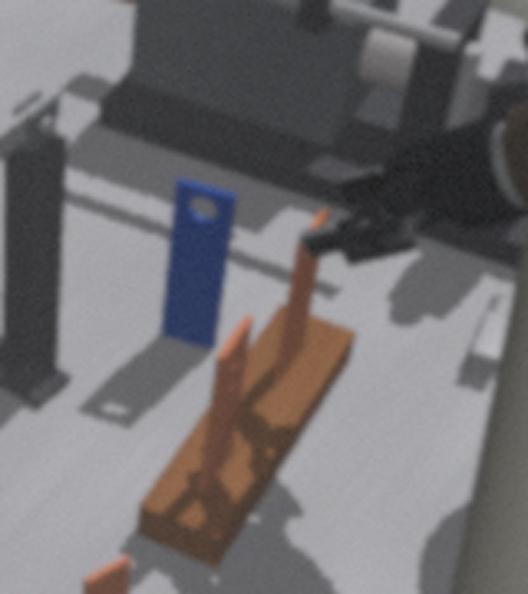

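```bash
python3 - <<'E'
from p import *
s,M=st();p=s['position']
f=lambda X:(proj('top',X)-[360,160])*4
print('tcp',f(p),'link top',f((421.4,-339,180)),f((421.4-2.6,-339+25,180)),f((421.4+2.6,-339-25,180)))
for sgn in(-1,1):
    print('finger',sgn,f(p+sgn*35*M[:,1]),f(p+sgn*35*M[:,1]-11*M[:,0]),f(p+sgn*35*M[:,1]+11*M[:,0]),f(p+sgn*50*M[:,1]))
d=np.load('pics/top12.npy');X=cloud('top',d)
for c in list(range(455,472))+list(range(492,504)): print(c,[ (r,X[r,c].round(0).tolist()) for r in (219,221,224)])
E
```

```text
t 26.25 p [ 421.  -338.3  190.2] z [ 0.8  0.1 -0.6] xang -174.44 F [-0.2 -0.1  0.8] w 69.9 j [-0.9  0.2 -0.3 -1.1 -0.8  0.1]
tcp [467.9 240.3] link top [461.8 241. ] [417.1 247.3] [506.2 234.7]
finger -1 [530.8 232.2] [535.3 218. ] [526.4 246.1] [557.6 228.8]
finger 1 [404.6 248.3] [408.  234.2] [401.3 262.1] [377.3 251.8]
455 [(219, [436.0, -345.0, 33.0]), (221, [430.0, -343.0, 36.0]), (224, [418.0, -314.0, 120.0])]
456 [(219, [436.0, -347.0, 34.0]), (221, [430.0, -346.0, 35.0]), (224, [418.0, -314.0, 126.0])]
457 [(219, [436.0, -350.0, 32.0]), (221, [430.0, -349.0, 35.0]), (224, [417.0, -314.0, 132.0])]
458 [(219, [435.0, -352.0, 35.0]), (221, [430.0, -352.0, 33.0]), (224, [417.0, -314.0, 141.0])]
459 [(219, [435.0, -354.0, 36.0]), (221, [430.0, -354.0, 35.0]), (224, [416.0, -314.0, 145.0])]
460 [(219, [435.0, -356.0, 37.0]), (221, [430.0, -358.0, 32.0]), (224, [413.0, -296.0, 202.0])]
461 [(219, [435.0, -358.0, 38.0]), (221, [422.0, -314.0, 160.0]), (224, [413.0, -297.0, 207.0])]
462 [(219, [435.0, -361.0, 37.0]), (221, [422.0, -314.0, 167.0]), (224, [413.0, -299.0, 205.0])]
463 [
[... 1316 characters left out ...]
[410.0, -372.0, 206.0])]
497 [(219, [421.0, -375.0, 206.0]), (221, [416.0, -374.0, 208.0]), (224, [410.0, -373.0, 209.0])]
498 [(219, [421.0, -377.0, 206.0]), (221, [416.0, -375.0, 210.0]), (224, [410.0, -374.0, 212.0])]
499 [(219, [434.0, -475.0, 0.0]), (221, [416.0, -378.0, 209.0]), (224, [410.0, -375.0, 214.0])]
500 [(219, [434.0, -478.0, 1.0]), (221, [416.0, -382.0, 204.0]), (224, [409.0, -376.0, 215.0])]
501 [(219, [434.0, -481.0, -1.0]), (221, [416.0, -384.0, 205.0]), (224, [409.0, -378.0, 216.0])]
502 [(219, [434.0, -485.0, -2.0]), (221, [429.0, -487.0, -7.0]), (224, [410.0, -384.0, 209.0])]
503 [(219, [434.0, -489.0, -4.0]), (221, [428.0, -486.0, 1.0]), (224, [409.0, -384.0, 213.0])]
```

Emit:
drive_tool:
  steps:
    - [0.018, -0.001, 0.019, 0, 0.07]
    - [0.018, 0, 0.019, 0, 0.07]
    - [0.018, 0, 0.019, 0, 0.07]
    - [0.016, 0, 0.016, 0, 0.07]
    - [0.011, 0, 0.011, 0, 0.07]
    - [0.0064, 0, 0.007, 0, 0.07]
    - [0, 0, 0, 0, 0.07]
    - [0, 0, 0, 0, 0.07]

```text
clock: 27.05
position: [435.8, -338.3, 64.2]
ee_rot: [-0.042, 0.903, 0.017, 0.428]
contact_force: [-0.2, -0.5, 0.9]
gripper_width: 69.9
```

```bash
python3 - <<'E'
from p import *
np.set_printoptions(precision=4,suppress=True)
snap('side','side13')
s,M=st();p=s['position'];print(M)
zt=M[:,2]; g=np.array([421.4,-339,77]); G=g+19*zt
print(M.T@(G-p)/1000)
im=cv2.imread('pics/side13.png');cv2.imwrite('pics/s13d.png',cv2.resize(im[100:260,340:460],None,fx=5,fy=5,interpolation=cv2.INTER_CUBIC)[:600])
E
```

```text
t 27.1 p [ 435.8019 -338.3475   64.3644] z [ 0.771  0.066 -0.634] xang -174.53 F [-0.4624  0.1646  0.5853] w 69.9 j [-0.968  0.446 -0.387 -1.361 -0.758  0.56 ]
[[-0.6307 -0.0896  0.7709]
 [-0.0604  0.996   0.0664]
 [-0.7737 -0.0047 -0.6335]]
[-0.0007  0.0006 -0.0002]
```

View pics/s13d.png

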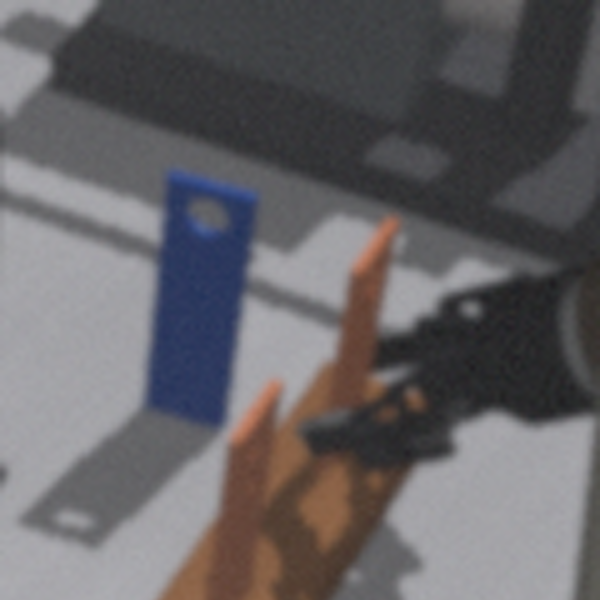

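Emit:
drive_tool:
  steps:
    - [0, 0, 0, 0, 0.058]
    - [0, 0, 0, 0, 0.054]
    - [0, 0, 0, 0, 0.052]
    - [0, 0, 0, 0, 0.05]
    - [0, 0, 0, 0, 0.048]
    - [0, 0, 0, 0, 0.045]
    - [0, 0, 0, 0, 0.035]
    - [0, 0, 0, 0, 0.03]
    - [0, 0, 0, 0, 0.03]

```text
clock: 28.0
position: [435.4, -338.3, 63.5]
ee_rot: [-0.041, 0.903, 0.018, 0.428]
contact_force: [-1.6, -1.0, 5.7]
gripper_width: 48.4
```

```bash
python3 - <<'E'
from p import *
np.set_printoptions(precision=4,suppress=True)
s,M=st();print(M[:,1]); print('up',M.T@np.array([0,0,.1]))
E
```

```text
t 28.0 p [ 435.4148 -338.2643   63.4816] z [ 0.771  0.067 -0.634] xang -174.72 F [-1.6355 -0.9948  5.6639] w 48.4 j [-0.969  0.448 -0.387 -1.362 -0.759  0.561]
[-0.0887  0.9961 -0.0027]
up [-0.0773 -0.0003 -0.0634]
```

Emit:
drive_tool:
  steps:
    - [-0.004, 0, -0.0033, 0, 0.03]
    - [-0.0077, 0, -0.0063, 0, 0.03]
    - [-0.0116, 0, -0.0095, 0, 0.03]
    - [-0.0155, 0, -0.0127, 0, 0.03]
    - [-0.0155, 0, -0.0127, 0, 0.03]
    - [-0.0155, 0, -0.0127, 0, 0.03]
    - [-0.0155, 0, -0.0127, 0, 0.03]
    - [-0.0155, 0, -0.0127, 0, 0.03]
    - [0, 0, 0, 0, 0.03]
    - [0, 0, 0, 0, 0.03]

```text
clock: 29.0
position: [434.6, -336.4, 191.7]
ee_rot: [-0.04, 0.903, 0.019, 0.426]
contact_force: [-1.1, 0.2, -4.8]
gripper_width: 48.4
```

```bash
python3 - <<'E'
from p import *
np.set_printoptions(precision=4,suppress=True)
for n in('side','top'): snap(n,n+'14')
s,M=st();print(M)
im=cv2.imread('pics/side14.png');cv2.imwrite('pics/s14d.png',cv2.resize(im[80:260,320:480],None,fx=3.3,fy=3.3,interpolation=cv2.INTER_CUBIC))
im=cv2.imread('pics/top14.png');cv2.imwrite('pics/t14d.png',cv2.resize(im[140:280,380:540],None,fx=4,fy=4,interpolation=cv2.INTER_CUBIC))
E
```

```text
t 29.1 p [ 434.4298 -336.6047  190.835 ] z [ 0.768  0.069 -0.637] xang -175.03 F [ 0.4112 -0.5636 -4.4342] w 48.5 j [-0.868  0.199 -0.326 -1.091 -0.792  0.096]
[[-0.6342 -0.0886  0.7681]
 [-0.0551  0.9961  0.0695]
 [-0.7712  0.0017 -0.6366]]
```

View pics/s14d.png

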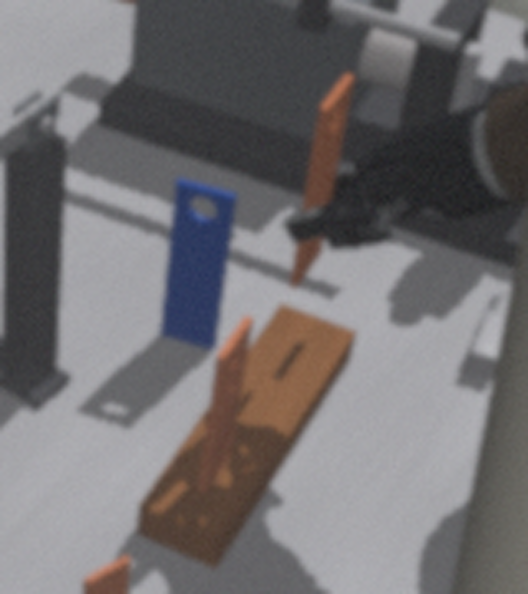

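View pics/t14d.png

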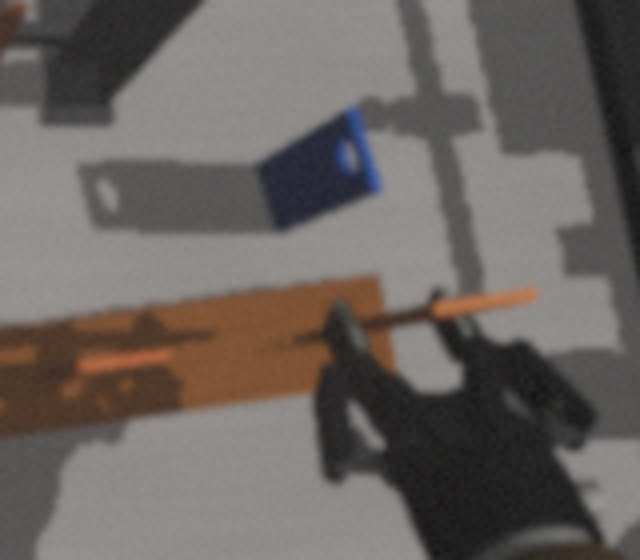

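```bash
cat > tri.py <<'E'
from p import *
def tri(uvs,uvt):
    o1,v1=ray('side',uvs);o2,v2=ray('top',uvt)
    v1/=np.linalg.norm(v1);v2/=np.linalg.norm(v2)
    A=np.stack([v1,-v2],1);t=np.linalg.lstsq(A,o2-o1,rcond=None)[0]
    a=o1+v1*t[0];b=o2+v2*t[1];return (a+b)/2,np.linalg.norm(a-b)
E
python3 - <<'E'
from tri import *
S=np.load('pics/side9.npy');T=np.load('pics/top9.npy');XS=cloud('side',S);XT=cloud('top',T)
for nm,X,box in(('side',XS,(160,215,250,285)),('top',XT,(110,160,290,310))):
    r0,r1,c0,c1=box
    P=X[r0:r1,c0:c1].reshape(-1,3);m=(P[:,2]>150)&(P[:,2]<240)&(abs(P[:,1]-37)<15)
    Q=P[m];print(nm);print(Q[np.argsort(-Q[:,2])].round(0).tolist())
print(tri((273,204.2),(302.5,153)))
c=np.array([610,37,222.5])
for n,o in (('tip',(-25,.7,-37.5)),('seat mid',(0,0,-52.5)),('right',(15,-.4,-37.5))): print(n,proj('side',c+np.array(o)),proj('top',c+np.array(o)))
E
```

```text
side
[[596.0, 37.0, 240.0], [601.0, 41.0, 239.0], [599.0, 41.0, 237.0], [598.0, 39.0, 236.0], [600.0, 42.0, 235.0], [599.0, 41.0, 234.0], [598.0, 36.0, 234.0], [603.0, 39.0, 234.0], [598.0, 39.0, 233.0], [601.0, 39.0, 228.0], [600.0, 40.0, 227.0], [604.0, 39.0, 226.0], [601.0, 36.0, 226.0], [607.0, 40.0, 225.0], [606.0, 40.0, 223.0], [601.0, 36.0, 223.0], [605.0, 39.0, 223.0], [601.0, 39.0, 222.0], [605.0, 39.0, 220.0], [606.0, 41.0, 220.0], [606.0, 41.0, 218.0], [605.0, 39.0, 217.0], [604.0, 37.0, 216.0], [611.0, 40.0, 211.0], [607.0, 37.0, 211.0], [605.0, 36.0, 211.0], [610.0, 38.0, 210.0], [611.0, 40.0, 208.0], [608.0, 37.0, 208.0], [610.0, 38.0, 206.0], [610.0, 39.0, 204.0], [608.0, 37.0, 204.0], [615.0, 40.0, 202.0], [613.0, 38.0, 201.0], [612.0, 40.0, 201.0], [610.0, 39.0, 201.0], [616.0, 39.0, 198.0], [613.0, 40.0, 197.0], [611.0, 38.0, 196.0], [612.0, 34.0, 196.0], [616.0, 40.0, 195.0], [612.0, 40.0, 194.0], [578.0, 42.0, 194.0], [578.0, 39.0, 192.0], [613.0, 36.0, 190.0], [577.0, 36.0, 190.0], [617.0, 39.0, 190.0], [577.0, 40.0, 190.0], [619.0, 40.0, 189.0], [583.0, 36.0, 18
[... 2093 characters left out ...]
178.0], [611.0, 39.0, 178.0], [613.0, 34.0, 178.0], [595.0, 37.0, 177.0], [595.0, 35.0, 177.0], [606.0, 34.0, 177.0], [602.0, 35.0, 177.0], [614.0, 37.0, 176.0], [609.0, 34.0, 176.0], [609.0, 37.0, 176.0], [600.0, 37.0, 176.0], [605.0, 37.0, 175.0], [600.0, 39.0, 175.0], [607.0, 37.0, 175.0], [610.0, 39.0, 175.0], [603.0, 39.0, 174.0], [598.0, 35.0, 174.0], [605.0, 39.0, 174.0], [605.0, 35.0, 173.0], [608.0, 39.0, 173.0], [603.0, 37.0, 173.0], [601.0, 35.0, 172.0], [608.0, 33.0, 171.0], [606.0, 33.0, 169.0], [604.0, 33.0, 169.0]]
(array([581.9,  34.6, 182.6]), np.float64(4.400720662980442))
tip [270.1 203.4] [301.5 152.3]
seat mid [262.5 203. ] [302.1 143.4]
right [257.3 195.5] [301.6 135. ]
```

```bash
python3 - <<'E'
from tri import *
s,M=st();p=s['position']
for nm in('side','top'):
    X=cloud(nm,np.load(f'pics/{nm}14.npy'))
    im=cv2.imread(f'pics/{nm}14.png');h=cv2.cvtColor(im,cv2.COLOR_BGR2HSV)
    cu=(h[...,0]<15)&(h[...,1]>90)
    m=(X[...,2]>100)&(X[...,2]<325)&(abs(X[...,1]+338)<45)&(abs(X[...,0]-420)<50)&cu; Q=X[m]
    T=Q[Q[:,2]>298]; l=cv2.fitLine(T[:,:2].astype(np.float32),cv2.DIST_HUBER,0,.01,.01).ravel();t=l[:2]*np.sign(l[1]);a=(T[:,:2]-l[2:])@t
    mid=l[2:]+t*(a.min()+a.max())/2
    print(nm,len(Q),len(T),'mid',mid,'len',np.ptp(a),'yaw',np.degrees(np.arctan2(-t[0],t[1])),'z',np.median(T[:,2]),'rel',mid-p[:2],np.median(T[:,2])-p[2])
    if nm=='side':
        n=np.array([np.cos(np.radians(5.1)),np.sin(np.radians(5.1))])
        for z in range(120,310,15):
            q=Q[abs(Q[:,2]-z)<8]
            if len(q)>3: print(z,len(q),np.percentile(q[:,:2]@n,[10,30,50]))
E
```

```text
t 29.1 p [ 434.4 -336.6  190.8] z [ 0.8  0.1 -0.6] xang -175.03 F [ 0.4 -0.6 -4.4] w 48.5 j [-0.9  0.2 -0.3 -1.1 -0.8  0.1]
side 307 56 mid [ 420.7 -336. ] len 52.05628502996625 yaw 6.693938 z 306.0451313150631 rel [-13.8   0.6] 115.2101603925993
150 11 [386.3 386.6 387.3]
165 17 [385.7 386.6 386.8]
180 6 [385.4 385.4 386.1]
210 17 [386.8 387.  387.2]
225 30 [386.2 386.9 387.6]
240 39 [386.6 387.2 387.6]
255 40 [386.6 387.1 387.7]
270 48 [387.1 387.3 387.9]
285 43 [386.9 387.7 388.7]
300 64 [386.9 387.9 388.7]
top 181 86 mid [ 421.7 -336.8] len 48.96751946271399 yaw 6.4007387 z 306.43031060762064 rel [-12.8  -0.2] 115.59533968515686
```

```bash
python3 - <<'E'
from tri import *
np.set_printoptions(precision=4,suppress=True)
s,M=st();p=s['position']
W=[p,(470,-250,270),(500,-60,250),(510,37,150)]
for a,b,n in zip(W[:-1],W[1:],(4,5,4)): print(M.T@(np.array(b)-np.array(a))/n/1000)
E
```

```text
t 29.1 p [ 434.4298 -336.6047  190.835 ] z [ 0.768  0.069 -0.637] xang -175.03 F [ 0.4112 -0.5636 -4.4342] w 48.5 j [-0.868  0.199 -0.326 -1.091 -0.792  0.096]
[-0.0221  0.0208 -0.0043]
[-0.0028  0.0373  0.0098]
[0.0164 0.0239 0.0195]
```

Emit:
drive_tool:
  steps:
    - [-0.011, 0.0104, -0.002, 0, 0.03]
    - [-0.022, 0.0208, -0.0043, 0, 0.03]
    - [-0.022, 0.0208, -0.0043, 0, 0.03]
    - [-0.022, 0.0208, -0.0043, 0, 0.03]
    - [-0.011, 0.0104, -0.002, 0, 0.03]
    - [-0.003, 0.037, 0.01, 0, 0.03]
    - [-0.003, 0.037, 0.01, 0, 0.03]
    - [-0.003, 0.037, 0.01, 0, 0.03]
    - [-0.003, 0.037, 0.01, 0, 0.03]
    - [-0.003, 0.037, 0.01, 0, 0.03]
    - [0.0164, 0.024, 0.0195, 0, 0.03]
    - [0.0164, 0.024, 0.0195, 0, 0.03]
    - [0.0164, 0.024, 0.0195, 0, 0.03]
    - [0.008, 0.012, 0.01, 0, 0.03]
    - [0.008, 0.012, 0.01, 0, 0.03]
    - [0, 0, 0, 0, 0.03]
    - [0, 0, 0, 0, 0.03]

```text
clock: 30.8
position: [504.8, -18.5, 148.9]
ee_rot: [-0.049, 0.902, 0.041, 0.427]
contact_force: [0.3, 0.2, -4.2]
gripper_width: 48.4
```

```bash
cat > held.py <<'E'
from tri import *
def held(tag):
    for n in('side','top'): snap(n,n+tag)
    s,M=st();p=s['position'];print(M.round(4).tolist())
    for nm in('side','top'):
        X=cloud(nm,np.load(f'pics/{nm}{tag}.npy'))
        im=cv2.imread(f'pics/{nm}{tag}.png');h=cv2.cvtColor(im,cv2.COLOR_BGR2HSV)
        cu=(h[...,0]<15)&(h[...,1]>90); zt=p[2]+116
        m=(X[...,2]>zt-9)&(X[...,2]<zt+8)&(abs(X[...,1]-p[1])<40)&(abs(X[...,0]-p[0]+13)<35)&cu;T=X[m]
        if len(T)<8: print(nm,'few',len(T));continue
        l=cv2.fitLine(T[:,:2].astype(np.float32),cv2.DIST_HUBER,0,.01,.01).ravel();t=l[:2]*np.sign(l[1]);a=(T[:,:2]-l[2:])@t
        mid=l[2:]+t*(a.min()+a.max())/2
        print(nm,len(T),'mid',mid,'len',np.ptp(a),'yaw',np.degrees(np.arctan2(-t[0],t[1])),'z',np.percentile(T[:,2],[50,90]),'rel',mid-p[:2])
    im=cv2.imread(f'pics/side{tag}.png');a=cv2.resize(im[120:250,220:350],None,fx=5,fy=5,interpolation=cv2.INTER_CUBIC)[:600];cv2.imwrite(f'pics/s{tag}d.png',a)
    im=cv2.imread(f'pics/top{tag}.png');a=cv2.resize(im[110:220,240:380],None,fx=5,fy=5,interpolation=cv2.INTER_CUBIC);cv2.imwrite(f'pics/t{tag}d.png',a)
    return s,M
E
python3 -c "
from held import *
held('15')"
```

```text
t 30.9 p [505.3 -18.  150.3] z [ 0.8  0.1 -0.6] xang -175.01 F [-0.3  0.3 -5.3] w 48.4 j [-0.1  0.1 -0.6 -1.4 -0.2 -0. ]
[[-0.6279, -0.1248, 0.7682], [-0.0548, 0.9917, 0.1163], [-0.7764, 0.0309, -0.6295]]
side 73 mid [490.4 -23. ] len 50.53221465655032 yaw 8.29238 z [263.4 265.1] rel [-15.  -5.]
top 91 mid [490.3 -22.5] len 48.4382373263177 yaw 8.7114935 z [265.4 267.1] rel [-15.   -4.6]
```

View pics/s15d.png

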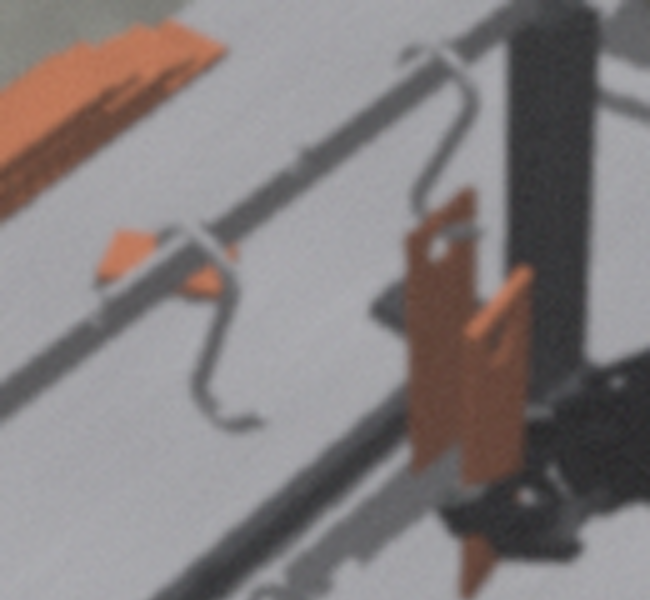

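View pics/t15d.png

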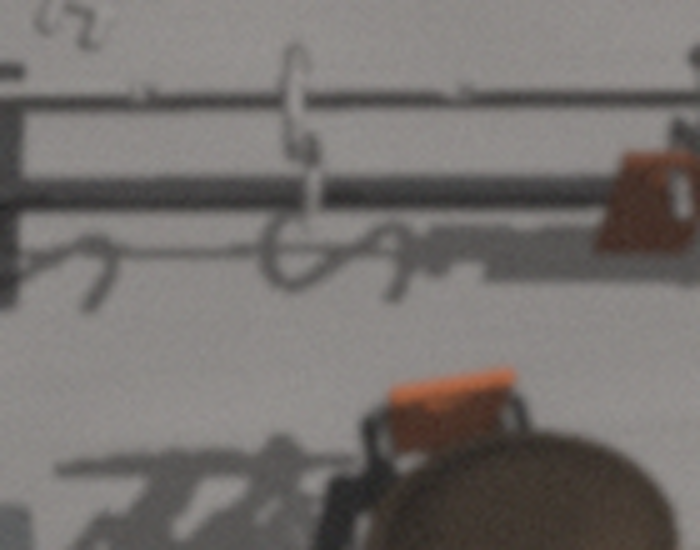

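```bash
cat > kin.py <<'E'
from p import *
from scipy.optimize import least_squares
S=[([1.472,.385,.008,0,-1.194,-.259],[218.851,585.409,231.312],[.984,-.178,0,.001]),
([.198,.969,1.405,.029,-1.904,1.354],[892.5,7.8,366.5],[.998,-.015,.053,.003]),
([.191,.994,1.405,.057,-1.76,1.367],[938.7,1.6,355.4],[.993,-.015,.114,.005]),
([.201,.89,1.407,.135,-1.556,1.374],[965.2,-5.2,489],[.963,-.014,.27,.012]),
([.214,.823,1.407,.201,-1.379,1.368],[977.7,-7.4,595.7],[.921,-.014,.388,.018]),
([1.152,.817,1.011,.74,-1.46,.418],[647.5,674.1,526.5],[.922,-.015,.388,.017]),
([1.102,1.007,1.24,.632,-1.402,.516],[707.4,728.4,432.9],[.931,.012,.363,-.02]),
([.507,.838,1.403,.314,-1.357,1.145],[948.9,250.9,606.1],[.914,.01,.404,-.031]),
([-.398,-.153,-.145,-.564,-.778,2.289],[497.6,-234.8,461.6],[.89,.036,.453,-.02]),
([-.82,.061,-.286,-.953,-.844,-.133],[426,-326,269.9],[-.042,.903,.017,.428]),
([-.968,.446,-.387,-1.361,-.758,.56],[435.8,-338.3,64.3],[-.042,.903,.017,.428])]
ry=lambda a:R.from_euler('y',a);rx=lambda a:R.from_euler('x',a);rz=lambda a:R.from_euler('z',a)
def fk(q,P,s4,s6):
    h,a1,d,l2,l3,a3,L,e,w=P
    r=rz(q[0]);p=r.apply([a1,d,h]);r=r*ry(q[1]);p=p+r.apply([0,0,l2]);r=r*ry(-q[2]);p=p+r.apply([l3,0,a3])
    r=r*rx(s4*q[3])*ry(-q[4]);p=p+r.apply([L,w,e]);r=r*rx(s6*q[5]);return p,r
def zx(P,s4,s6):
    o=[]
    for q,p,u in S:
        pp,r=fk(q,P,s4,s6);o+=list(pp-p)+list(300*(r.apply([1,0,0])-R.from_quat(u).apply([0,0,1])))
    return o
P0=[200,0,-155,400,400,0,250,0,0]
if __name__=='__main__':
    s=arm.read_state();print(s['joints'].round(3).tolist(),s['position'],s['ee_rot'].round(3).tolist())
    for s4 in(1,-1):
        f=least_squares(zx,P0,args=(s4,1));print(s4,f.cost,f.x.round(1).tolist(),np.abs(f.fun).max())
        # roll check
        for q,p,u in S[::3]:
            for s6 in(1,-1):
                pp,r=fk(q,f.x,s4,s6);D=(r.inv()*R.from_quat(u)).as_matrix();print(s6,np.round(D,2).tolist())
E
python3 kin.py
```

```text
[-0.109, 0.085, -0.584, -1.431, -0.202, -0.017] [505.3 -18.  150.3] [-0.05, 0.901, 0.041, 0.428]
1 397497.907035222 [292.3, 243.4, -208.9, 210.7, 140.9, -241.2, -62.2, 358.4, 30.7] 367.417187042872
1 [[-0.0, -0.0, 1.0], [-0.87, 0.5, 0.0], [-0.5, -0.87, -0.0]]
-1 [[-0.0, -0.0, 1.0], [-1.0, 0.0, -0.0], [-0.0, -1.0, -0.0]]
1 [[-0.05, -0.26, 0.96], [0.93, -0.37, -0.05], [0.37, 0.89, 0.26]]
-1 [[-0.05, -0.26, 0.96], [-1.0, 0.0, -0.05], [0.01, -0.97, -0.26]]
1 [[-0.76, -0.56, 0.32], [0.15, -0.63, -0.76], [0.63, -0.53, 0.56]]
-1 [[-0.76, -0.56, 0.32], [-0.47, 0.13, -0.87], [0.45, -0.81, -0.36]]
1 [[0.61, -0.75, 0.26], [0.5, 0.62, 0.61], [-0.62, -0.25, 0.75]]
-1 [[0.61, -0.75, 0.26], [0.32, 0.53, 0.79], [-0.73, -0.4, 0.56]]
-1 1.149743576796421 [160.3, 0.6, 0.4, 565.0, 421.4, 0.0, 297.5, -0.1, -160.2] 0.5723547750123315
1 [[-0.0, -0.0, 1.0], [-0.87, 0.5, 0.0], [-0.5, -0.87, -0.0]]
-1 [[-0.0, -0.0, 1.0], [-1.0, 0.0, -0.0], [-0.0, -1.0, -0.0]]
1 [[-0.0, 0.0, 1.0], [0.92, -0.38, 0.0], [0.38, 0.92, -0.0]]
-1 [[-0.0, 0.0, 1.0], [-1.0, -0.0, -0.0], [0.0, -1.0, 0.0]]
1 [[0.0, -0.0, 1.0], [-0.51, -0.86, -0.0], [0.86, -0.51, -0.0]]
-1 [[0.0, -0.0, 1.0], [-1.0, -0.0, 0.0], [0.0, -1.0, -0.0]]
1 [[-0.0, -0.0, 1.0], [-0.96, 0.26, -0.0], [-0.26, -0.96, -0.0]]
-1 [[-0.0, -0.0, 1.0], [-1.0, -0.0, -0.0], [0.0, -1.0, -0.0]]
```

```bash
cat > ik.py <<'E'
from kin import *
f=least_squares(zx,P0,args=(-1,-1));P=f.x
C=np.array([[0,0,1],[-1,0,0],[0,-1,0]],float)
lo=np.array([-3.14,-1.21,-1.07,-3.16,-2.99,-3.1]);hi=np.array([3.14,2.06,1.41,2.05,-.16,3.1])
def FK(q):
    p,r=fk(q,P,-1,-1);return p,r.as_matrix()@C
def ori(tilt,az,flip=True,roll=0):
    t,a=np.radians([tilt,az]);z=np.array([np.sin(t)*np.cos(a),np.sin(t)*np.sin(a),-np.cos(t)])
    y=np.array([-np.sin(a),np.cos(a),0])*(1 if flip else -1);return np.stack([np.cross(y,z),y,z],1)
def IK(p,M,q0):
    def e(q):
        pp,MM=FK(q);return np.r_[(pp-p)/100,3*(R.from_matrix(M.T@MM).as_rotvec())]
    q0=np.clip(q0,lo+1e-3,hi-1e-3);g=least_squares(e,q0,bounds=(lo,hi));return g.x,np.linalg.norm(g.fun)
def allIK(p,M,n=60):
    rng=np.random.default_rng(0);out=[]
    for i in range(n):
        q,c=IK(p,M,rng.uniform(np.maximum(lo,[-1.2,-.3,-1.07,-3.16,-2,-3.1]),np.minimum(hi,[1.2,1.3,1.41,2.05,-.16,3.1])))
        if c<1e-3 and not any(np.abs(q-o).max()<.05 for o in out): out.append(q)
    return out
E
python3 - <<'E'
from ik import *
np.set_printoptions(precision=2,suppress=True)
s=arm.read_state();print('now');print(s['joints'])
for tilt,az in((51,8.6),(51,5),(45,5),(57,5),(51,0),(60,0)):
  for nm,p in(('pre',(545,37,95)),('fin',(619,37,66))):
    o=allIK(np.array(p),ori(tilt,az),25);print(tilt,az,nm,[x.round(2).tolist() for x in o])
E
```

```text
now
[-0.11  0.08 -0.58 -1.43 -0.2  -0.02]
51 8.6 pre [[-0.27, 0.29, -0.64, -2.13, -0.38, 0.86]]
51 8.6 fin [[-0.25, 0.44, -0.52, -2.22, -0.39, 0.94]]
51 5 pre [[-0.3, 0.3, -0.7, -2.31, -0.4, 1.02]]
51 5 fin [[-0.27, 0.45, -0.58, -2.41, -0.42, 1.11]]
45 5 pre []
45 5 fin []
57 5 pre [[-0.39, 0.38, -0.83, -2.48, -0.68, 1.31]]
57 5 fin [[-0.33, 0.51, -0.7, -2.56, -0.67, 1.34]]
51 0 pre [[-0.32, 0.31, -0.79, -2.56, -0.46, 1.25]]
51 0 fin [[-0.28, 0.46, -0.67, -2.66, -0.48, 1.32]]
60 0 pre [[-0.4, 0.44, -0.95, -2.69, -0.88, 1.48]]
60 0 fin [[-0.32, 0.56, -0.8, -2.77, -0.85, 1.48]]
```

```bash
python3 - <<'E'
from ik import *
def pts(q):
    h,a1,d,l2,l3,a3,L,e,w=P
    r=rz(q[0]);p=np.array([0,0,h]);r=r*ry(q[1]);E=p+r.apply([0,0,l2]);r=r*ry(-q[2]);W=E+r.apply([l3,0,a3]);r=r*rx(-q[3])*ry(-q[4]);W2=W+r.apply([0,w,0]);T=W2+r.apply([L,0,0]);return E,W,W2,T
s,M=st();q=s['joints'];p=s['position'];print('now',[x.round(0).tolist() for x in pts(q)], FK(q)[0]-p)
az=8.6;tilt=50.9
g,c=IK(np.array([545,37,95]),ori(tilt,az),[-.27,.29,-.64,-2.13,-.38,.86]);print('pre',c,[x.round(0).tolist() for x in pts(g)])
g,c=IK(np.array([619,37,66]),ori(tilt,az),[-.25,.44,-.52,-2.22,-.39,.94]);print('fin',c,[x.round(0).tolist() for x in pts(g)])
# path now->pre joint change along straight line after roll fix, via high
M1=ori(tilt,az);q1=q
for k in np.linspace(0,1,9):
    q1,c=IK(p+(np.array([530,37,120])-p)*k,M1,q1);print(round(k,2),q1.round(3).tolist(),round(c,4))
W=np.array([530,37,120]);print((M.T@(W-p)).round(1))
E
```

```text
t 30.9 p [505.3 -18.  150.3] z [ 0.8  0.1 -0.6] xang -175.01 F [-0.3  0.3 -5.3] w 48.4 j [-0.1  0.1 -0.6 -1.4 -0.2 -0. ]
now [[48.0, -5.0, 723.0], [376.0, -41.0, 462.0], [276.0, -53.0, 338.0], [505.0, -18.0, 150.0]] [-0.1  0.5 -0.1]
pre 8.046178884308463e-11 [[156.0, -42.0, 702.0], [400.0, -107.0, 364.0], [316.0, 2.0, 283.0], [544.0, 37.0, 95.0]]
fin 2.6280120260688765e-15 [[233.0, -58.0, 672.0], [469.0, -116.0, 328.0], [390.0, 2.0, 254.0], [618.0, 37.0, 66.0]]
0.0 [-0.104, 0.085, -0.584, -1.42, -0.198, 0.008] 0.0
0.12 [-0.107, 0.097, -0.581, -1.47, -0.199, 0.061] 0.0
0.25 [-0.112, 0.11, -0.58, -1.524, -0.202, 0.119] 0.0
0.38 [-0.118, 0.123, -0.579, -1.581, -0.207, 0.182] 0.0
0.5 [-0.127, 0.137, -0.58, -1.641, -0.214, 0.249] 0.0
0.62 [-0.137, 0.151, -0.583, -1.704, -0.223, 0.321] 0.0
0.75 [-0.148, 0.165, -0.587, -1.77, -0.234, 0.396] 0.0
0.88 [-0.159, 0.18, -0.593, -1.839, -0.247, 0.474] 0.0
1.0 [-0.17, 0.196, -0.601, -1.908, -0.262, 0.555] 0.0
[ 5.  50.5 44.4]
```

Emit:
drive_tool:
  steps:
    - [0, 0.004, 0.006, -2.3, 0.03]
    - [0.001, 0.01, 0.014, 0, 0.03]
    - [0.001, 0.01, 0.014, 0, 0.03]
    - [0.001, 0.01, 0.014, 0, 0.03]
    - [0.001, 0.01, 0.014, 0, 0.03]
    - [0, 0.006, 0.008, 0, 0.03]
    - [0, 0, 0, 0, 0.03]
    - [0, 0, 0, 0, 0.03]
    - [0, 0, 0, 0, 0.03]

```text
clock: 31.8
position: [549.5, 39.4, 104.3]
ee_rot: [-0.068, 0.9, 0.032, 0.43]
contact_force: [0.7, 0.9, -5.0]
gripper_width: 48.6
```

```bash
python3 - <<'E'
from held import *
s,M=held('16');np.set_printoptions(precision=4,suppress=True);print(s['joints'])
E
```

```text
t 31.9 p [549.6  39.6 104.4] z [ 0.8  0.1 -0.6] xang -171.28 F [-0.2  0.5 -4.1] w 48.7 j [-0.2  0.3 -0.6 -2.1 -0.3  0.8]
[[-0.6207, -0.1504, 0.7695], [-0.0952, 0.9886, 0.1164], [-0.7783, -0.001, -0.6279]]
side 57 mid [533.9  39.1] len 46.16664935758041 yaw 9.614246 z [218.4 220.7] rel [-15.7  -0.5]
top 82 mid [533.4  38.1] len 46.01121763300169 yaw 8.406548 z [219.8 221.5] rel [-16.2  -1.5]
[-0.225   0.2677 -0.609  -2.0685 -0.3306  0.7651]
```

View pics/s16d.png

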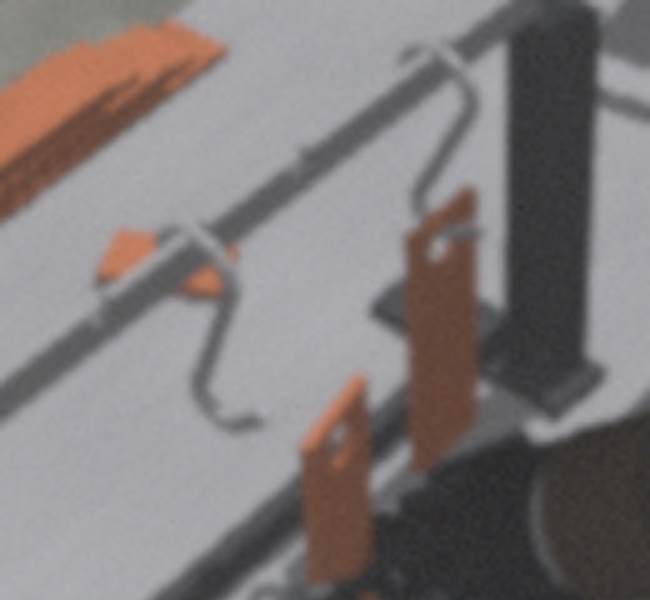

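View pics/t16d.png

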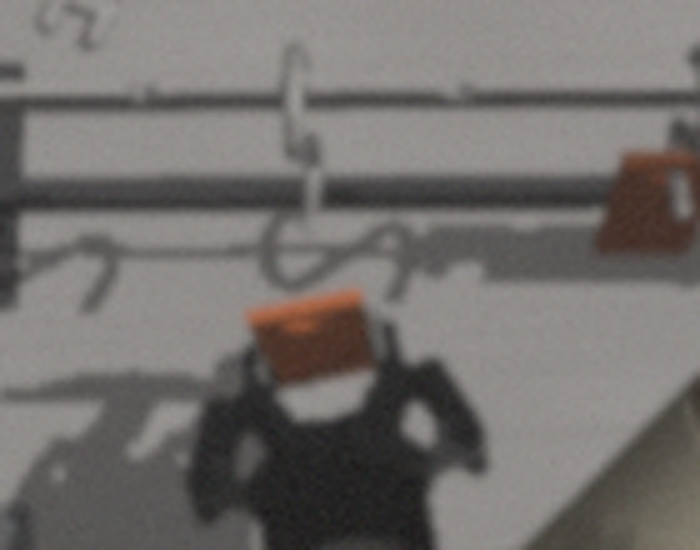

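Emit:
drive_tool:
  steps:
    - [-0.003, -0.002, 0.01, 0, 0.03]
    - [-0.003, -0.002, 0.01, 0, 0.03]
    - [-0.0025, -0.0017, 0.0088, 0, 0.03]
    - [0, 0, 0, 0, 0.03]
    - [0, 0, 0, 0, 0.03]

```text
clock: 32.4
position: [577.7, 38.0, 91.3]
ee_rot: [-0.068, 0.9, 0.033, 0.429]
contact_force: [-0.3, 0.7, -4.8]
gripper_width: 48.5
```

```bash
python3 - <<'E'
from held import *
s,M=held('17');np.set_printoptions(precision=4,suppress=True);p=s['position']
h=p+np.array([-16,-1,96]);print('hole',h)
W=[h,(580,37,186),(593,37,176.5),(605,37,169),(605,37,162)]
for a,b in zip(W[:-1],W[1:]): print(M.T@(np.array(b)-np.array(a)))
E
```

```text
t 32.5 p [577.4  38.1  91.8] z [ 0.8  0.1 -0.6] xang -171.41 F [ 0.4 -0.8 -3.9] w 48.5 j [-0.2  0.3 -0.6 -2.1 -0.3  0.8]
[[-0.6224, -0.1498, 0.7682], [-0.094, 0.9887, 0.1166], [-0.777, 0.0004, -0.6295]]
side 54 mid [562.7  36.3] len 49.04604235892798 yaw 10.531357 z [206.2 207.4] rel [-14.7  -1.8]
top 81 mid [561.6  36.3] len 46.69733557851194 yaw 10.307641 z [207.1 209.1] rel [-15.8  -1.8]
hole [561.401   37.1297 187.7559]
[-10.1994  -2.915   15.3785]
[-0.7094 -1.9508 15.9669]
[-1.6411 -1.8003 13.9397]
[ 5.4392 -0.0025  4.4062]
```

View pics/s17d.png

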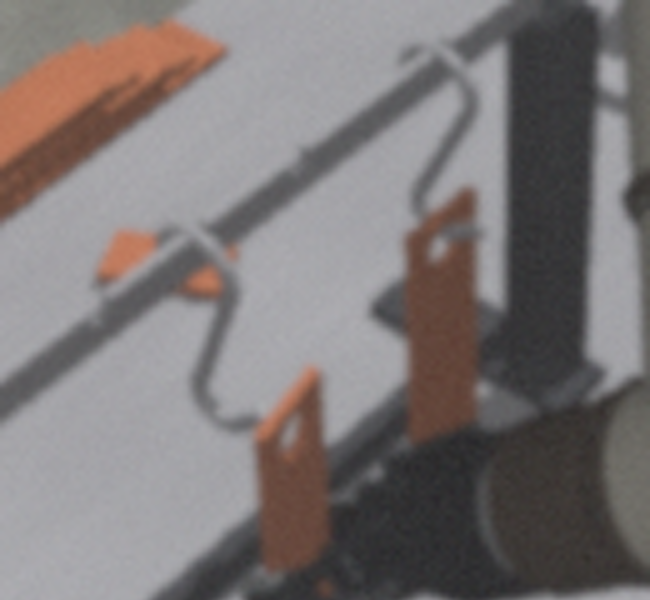

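View pics/t17d.png

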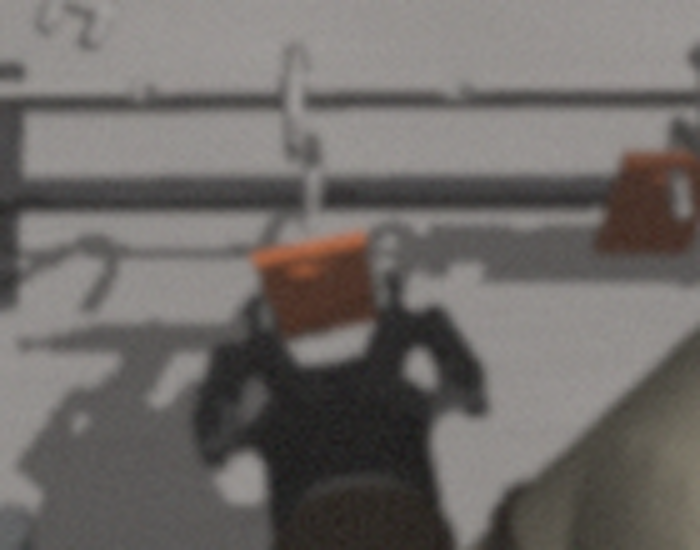

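Emit:
drive_tool:
  steps:
    - [-0.0034, -0.001, 0.0051, 0, 0.03]
    - [-0.0034, -0.001, 0.0051, 0, 0.03]
    - [-0.0034, -0.001, 0.0051, 0, 0.03]
    - [0, 0, 0, 0, 0.03]

```text
clock: 32.9
position: [597.7, 38.0, 90.9]
ee_rot: [-0.068, 0.9, 0.032, 0.43]
contact_force: [0.7, -0.9, -4.4]
gripper_width: 48.6
```

Emit:
drive_tool:
  steps:
    - [-0.0002, -0.0007, 0.0053, 0, 0.03]
    - [0, 0, 0, 0, 0.03]

```text
clock: 33.1
position: [600.7, 37.8, 86.6]
ee_rot: [-0.068, 0.9, 0.033, 0.429]
contact_force: [0.2, -0.3, -4.2]
gripper_width: 48.5
```

```bash
python3 - <<'E'
from held import *
s,M=held('18')
im=cv2.imread('pics/side18.png');cv2.imwrite('pics/s18e.png',cv2.resize(im[170:240,240:310],None,fx=8,fy=8,interpolation=cv2.INTER_CUBIC))
E
```

```text
t 33.2 p [600.3  37.8  86.8] z [ 0.8  0.1 -0.6] xang -171.43 F [ 0.4 -0.4 -4.5] w 48.6 j [-0.2  0.4 -0.5 -2.1 -0.3  0.8]
[[-0.6225, -0.1496, 0.7682], [-0.0938, 0.9887, 0.1165], [-0.777, 0.0005, -0.6295]]
side 54 mid [585.   38.8] len 47.68769232562644 yaw 8.927814 z [200.9 203.8] rel [-15.3   1. ]
top 80 mid [584.6  35.6] len 48.940115329916466 yaw 9.779864 z [202.  204.3] rel [-15.7  -2.2]
```

View pics/s18e.png

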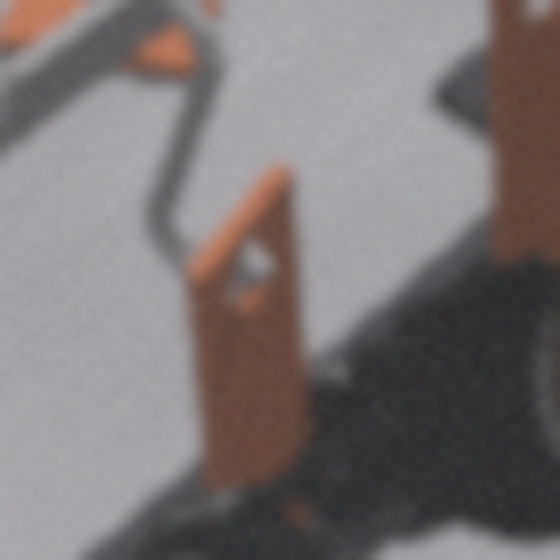

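Emit:
drive_tool:
  steps:
    - [-0.0002, -0.0006, 0.005, 0, 0.03]
    - [-0.0002, -0.0006, 0.005, 0, 0.03]
    - [0, 0, 0, 0, 0.03]

```text
clock: 33.5
position: [609.1, 37.6, 80.6]
ee_rot: [-0.067, 0.9, 0.032, 0.429]
contact_force: [0.5, 0.6, -5.0]
gripper_width: 48.4
```

Emit:
drive_tool:
  steps:
    - [-0.0006, -0.0006, 0.0047, 0, 0.03]
    - [-0.0005, -0.0006, 0.0046, 0, 0.03]
    - [0, 0, 0, 0, 0.03]

```text
clock: 33.8
position: [617.2, 37.8, 75.8]
ee_rot: [-0.068, 0.9, 0.032, 0.429]
contact_force: [0.1, 0.0, -5.2]
gripper_width: 48.3
```

```bash
python3 - <<'E'
from held import *
s,M=held('19')
im=cv2.imread('pics/side19.png');cv2.imwrite('pics/s19e.png',cv2.resize(im[150:230,230:310],None,fx=7,fy=7,interpolation=cv2.INTER_CUBIC))
E
```

```text
t 33.9 p [616.7  37.8  76. ] z [ 0.8  0.1 -0.6] xang -171.41 F [-0.3 -0.2 -4.9] w 48.6 j [-0.2  0.4 -0.5 -2.2 -0.3  0.9]
[[-0.6221, -0.1498, 0.7685], [-0.094, 0.9887, 0.1166], [-0.7773, 0.0003, -0.6292]]
side 56 mid [601.6  37.1] len 46.31700834574461 yaw 8.83943 z [189.8 192. ] rel [-15.1  -0.7]
top 76 mid [601.   36.9] len 47.99755237981287 yaw 10.149343 z [191.9 193. ] rel [-15.7  -0.9]
```

View pics/s19e.png

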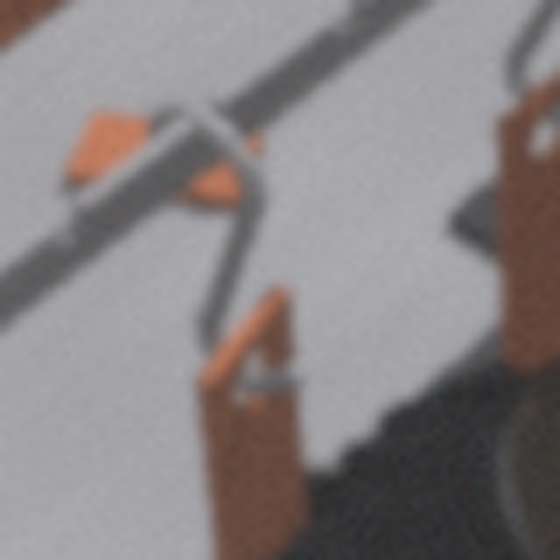

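Emit:
drive_tool:
  steps:
    - [0.0012, -0.0004, 0.0048, 0, 0.03]
    - [0, 0, 0, 0, 0.03]

```text
clock: 34.1
position: [619.7, 37.8, 71.7]
ee_rot: [-0.067, 0.9, 0.032, 0.429]
contact_force: [-0.5, 0.8, -4.7]
gripper_width: 48.2
```

Emit:
drive_tool:
  steps:
    - [0.0023, 0, 0.0019, 0, 0.03]
    - [0, 0, 0, 0, 0.03]

```text
clock: 34.3
position: [619.3, 37.8, 68.6]
ee_rot: [-0.067, 0.9, 0.032, 0.429]
contact_force: [-0.2, 0.5, -5.2]
gripper_width: 48.5
```

Emit:
drive_tool:
  steps:
    - [0.0016, 0, 0.0013, 0, 0.03]
    - [0, 0, 0, 0, 0.03]

```text
clock: 34.5
position: [619.7, 37.9, 67.0]
ee_rot: [-0.068, 0.9, 0.033, 0.429]
contact_force: [0.1, -0.1, -5.3]
gripper_width: 48.6
```

Emit:
drive_tool:
  steps:
    - [0.0012, 0, 0.0009, 0, 0.03]
    - [0, 0, 0, 0, 0.03]

```text
clock: 34.7
position: [620.5, 38.0, 66.6]
ee_rot: [-0.068, 0.899, 0.033, 0.431]
contact_force: [-0.3, 0.2, -1.4]
gripper_width: 48.7
```

Emit:
drive_tool:
  steps:
    - [0.0005, 0, 0.0004, 0, 0.03]
    - [0, 0, 0, 0, 0.03]
    - [0, 0, 0, 0, 0.03]

```text
clock: 35.0
position: [620.7, 38.0, 66.3]
ee_rot: [-0.068, 0.899, 0.033, 0.431]
contact_force: [-0.3, -0.7, 0.7]
gripper_width: 48.1
```

```bash
python3 - <<'E'
from held import *
s,M=held('20')
im=cv2.imread('pics/side20.png');cv2.imwrite('pics/s20e.png',cv2.resize(im[140:250,220:330],None,fx=5,fy=5,interpolation=cv2.INTER_CUBIC))
E
```

```text
t 35.1 p [620.6  38.   66.2] z [ 0.8  0.1 -0.6] xang -171.39 F [0.8 1.  2.9] w 48.2 j [-0.2  0.4 -0.5 -2.2 -0.4  1. ]
[[-0.6198, -0.15, 0.7703], [-0.0939, 0.9887, 0.117], [-0.7792, 0.0002, -0.6268]]
side 48 mid [604.6  39. ] len 44.07538020233126 yaw 10.574558 z [180.8 182.8] rel [-16.   1.]
top 72 mid [603.8  37. ] len 46.601539281312625 yaw 9.095759 z [181.6 184.1] rel [-16.8  -1. ]
```

View pics/s20e.png

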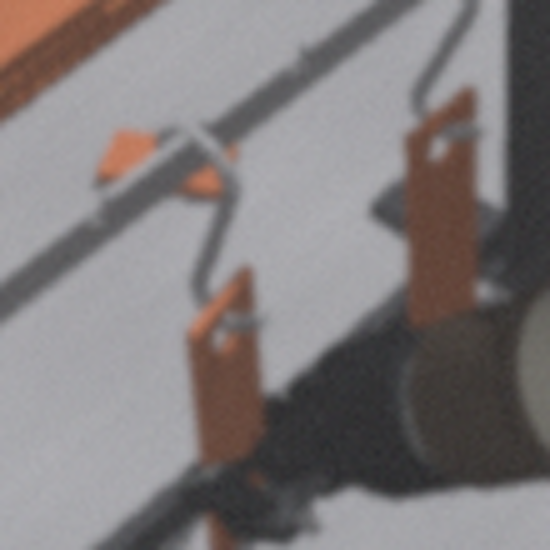

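Emit:
drive_tool:
  steps:
    - [0, 0, 0, 0, 0.047]
    - [0, 0, 0, 0, 0.049]
    - [0, 0, 0, 0, 0.0505]
    - [0, 0, 0, 0, 0.0515]
    - [0, 0, 0, 0, 0.053]
    - [0, 0, 0, 0, 0.056]
    - [0, 0, 0, 0, 0.06]
    - [0, 0, 0, 0, 0.066]
    - [0, 0, 0, 0, 0.074]
    - [0, 0, 0, 0, 0.08]
    - [0, 0, 0, 0, 0.08]
    - [0, 0, 0, 0, 0.08]

```text
clock: 36.3
position: [619.7, 37.9, 65.1]
ee_rot: [-0.068, 0.9, 0.032, 0.43]
contact_force: [-0.1, -0.9, -1.1]
gripper_width: 79.8
```

```bash
python3 - <<'E'
from held import *
s,M=held('21')
E
```

```text
t 36.4 p [619.7  37.9  65.1] z [ 0.8  0.1 -0.6] xang -171.4 F [-0.2  0.4 -0.8] w 79.9 j [-0.2  0.4 -0.5 -2.2 -0.4  1. ]
[[-0.6218, -0.1498, 0.7687], [-0.0941, 0.9887, 0.1166], [-0.7775, 0.0002, -0.6289]]
side 50 mid [605.2  40.6] len 42.01928505366304 yaw 7.236309 z [179.9 182.8] rel [-14.5   2.7]
top 72 mid [604.9  37.8] len 44.34668830472066 yaw 9.810669 z [181.9 183.7] rel [-14.9  -0.1]
```

View pics/s21d.png

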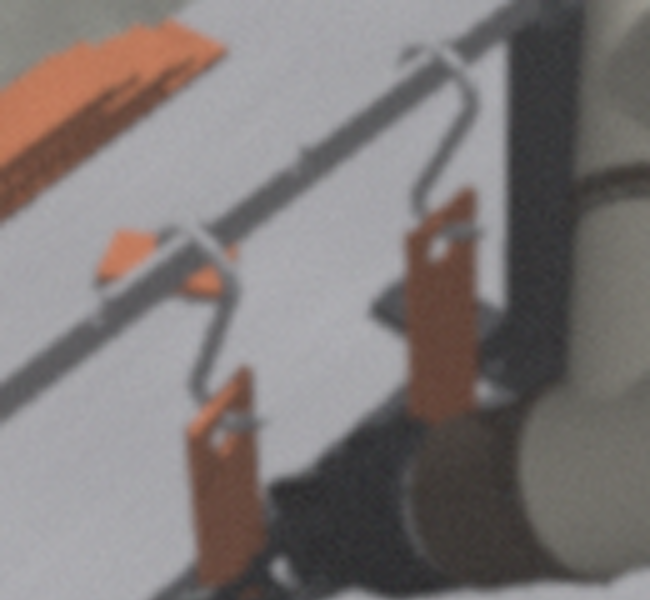

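View pics/t21d.png

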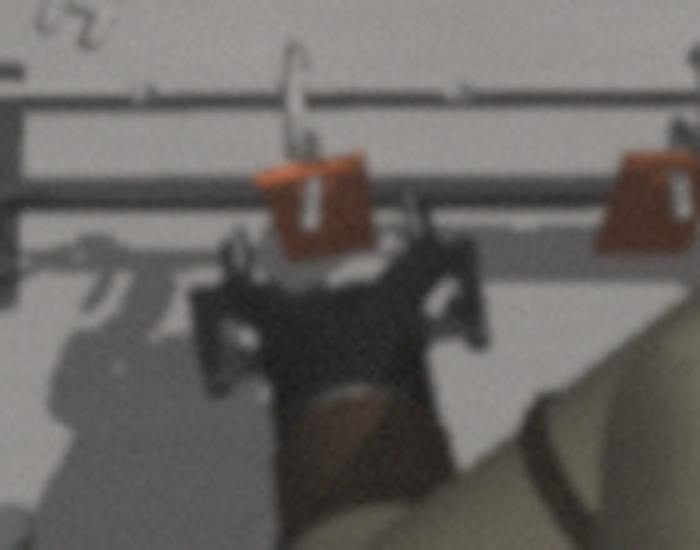

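Emit:
drive_tool:
  steps:
    - [0, 0, -0.005, 0, 0.08]
    - [0, 0, -0.01, 0, 0.08]
    - [0, 0, -0.015, 0, 0.08]
    - [0, 0, -0.02, 0, 0.08]
    - [0, 0, -0.025, 0, 0.08]
    - [0, 0, -0.025, 0, 0.08]
    - [0, 0, -0.025, 0, 0.08]
    - [0, 0, -0.025, 0, 0.08]
    - [0, 0, 0, 0, 0.08]
    - [0, 0, 0, 0, 0.08]
    - [0, 0, 0, 0, 0.08]
    - [0, 0, 0, 0, 0.08]

```text
clock: 37.6
position: [504.1, 18.0, 150.8]
ee_rot: [-0.068, 0.898, 0.035, 0.434]
contact_force: [-0.2, -1.2, 0.3]
gripper_width: 80.0
```

```bash
python3 - <<'E'
from held import *
for k in 'abc': snap('top','tw'+k); snap('side','sw'+k)
s,M=st()
for k in 'abc':
    for n in('top','side'):
        im=cv2.imread(f'pics/{n[0]}w{k}.png');h=cv2.cvtColor(im,cv2.COLOR_BGR2HSV);X=cloud(n,np.load(f'pics/{n[0]}w{k}.npy'))
        cu=(h[...,0]<15)&(h[...,1]>90)&(abs(X[...,1]-37)<45)&(abs(X[...,0]-600)<40)&(X[...,2]>5)&(X[...,2]<190)
        Q=X[cu]; 
        c=np.polyfit(Q[:,2]-100,Q[:,0],1) if len(Q)>20 else None; print(k,n,len(Q),Q.mean(0),'x vs z slope',c, Q[:,2].min(),Q[:,2].max())
im=cv2.imread('pics/swc.png');cv2.imwrite('pics/fin_s.png',im)
a=cv2.imread('pics/twc.png');cv2.imwrite('pics/fin_t.png',a)
E
```

```text
t 37.9 p [503.7  18.1 151. ] z [ 0.8  0.1 -0.6] xang -171.43 F [-0.1  0.2 -0.2] w 80.2 j [-0.1  0.1 -0.6 -1.5 -0.2  0.1]
a top 230 [606.   35.9 126.8] x vs z slope [ -0.  606.4] 32.652355596817486 185.80786621222032
a side 401 [606.8  41.5 105.3] x vs z slope [ -0.  606.9] 19.664599301817532 183.3411509418783
b top 228 [605.8  36.5 128.1] x vs z slope [ -0.  606.2] 32.55806529154803 185.04909060697779
b side 385 [606.9  41.2 104.9] x vs z slope [ -0. 607.] 18.212742551553426 184.3536787949616
c top 226 [605.8  36.1 128.1] x vs z slope [ -0.  606.2] 35.78386727804276 185.8421672175491
c side 394 [606.9  40.9 105.2] x vs z slope [ -0. 607.] 22.452543753585456 184.45187963130834
```

View pics/fin_s.png

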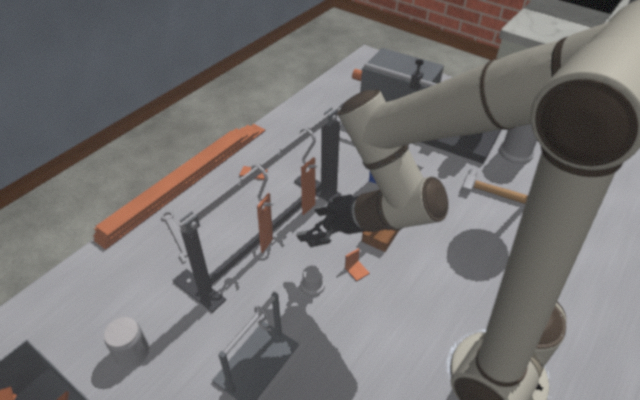

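View pics/fin_t.png

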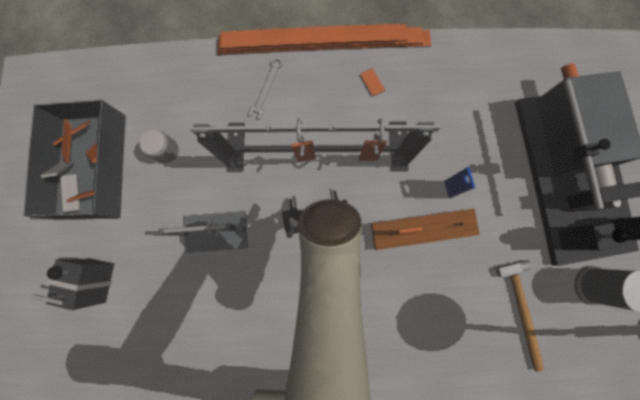

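```bash
python3 - <<'E'
from p import *
X=cloud('top',np.load('pics/twc.npy')); m=(X[...,2]>167)&(X[...,2]<180)&(abs(X[...,0]-424)<25)&(abs(X[...,1]-253)<12); print('short hook pts',m.sum(),X[m].mean(0))
st(); arm.job_done()
E
```

```text
short hook pts 30 [425.6 253.3 169.2]
t 37.9 p [503.7  18.1 151. ] z [ 0.8  0.1 -0.6] xang -171.43 F [-0.1  0.2 -0.2] w 80.2 j [-0.1  0.1 -0.6 -1.5 -0.2  0.1]
the job is handed in; nothing more can be done
```

The long S-hook now hangs in the middle free notch of the rack's bar. The copper bar with the large hole hangs by that hole on the hook's lower curl. I handed the job in at 37.9 s.

**Hook:** I lowered it until I felt it touch, about 8 mm below the bar's top edge, which is the notch depth. I then let go and backed away.

**Which copper bar:** From the depth image I took the far bar, at y about -339 mm, because only it showed a large recess near the top. A camera view of it in the hand then confirmed the large hole.

**Tilting the hand:** The moves offer no tilt, so I got about 51° by pushing the arm against its reach limit high above the bench. I then flipped the last joint half a turn to stay within its range. On the way to the rack the hand drifted about 4° sideways, so the copper bar hangs yawed about 8–10° by the camera estimates, and the rack is at -1.7°.

**Last checks:**
- Over three pairs of pictures the copper bar hung upright, and its measured position changed by less than 1 mm.
- The hook tip showed through the hole after release.
- The hand was clear, with no contact force beyond sensor noise.
- The short hook was measured in its original place. The other copper bar, angle, die and finished piece looked unmoved, but I did not measure them.
- The largest contact force I read was about 9 N, while seating the hook. Readings came only at the end of each move, so short peaks between them would not show.

The two cameras disagreed by 2–5 mm on the y position of the hanging copper bar. No check failed.

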